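Clip the T-stakes onto the rail in size order

ROBOT

A 7-joint arm with a two-finger parallel gripper is mounted at the origin on the work surface. World frame = base frame: x ahead of the robot, y to its left, z up, the work surface at z = 0. Lengths are in m, angles in rad, forces in N, time in s.
With the tool pointing down it reaches from about 0.4 to 0.875 m from the base axis. Payload 19.3 kg.
Tool frame: the origin (TCP) lies on the centre line of the jaws, within the pads' length; the fingertips stand 8 mm ahead of it and the grasp point (between the pads) lies 11 mm behind it (bot.tip_extent is the distance from the TCP to the fingertips, in m); x points along the fingers, y is the direction in which the jaws open and shut, and the axes are right-handed (so a half turn about x gives the same grasp; the last joint's range is limited). The gripper opens to 85 mm and grips with 20 to 120 N. Pads are 22 mm wide; open, the fingers measure 114 mm over their backs; the gripper's body (76 mm by 85 mm) begins 54 mm behind the grasp point. The pads swing forward as they close: fully open they stand 13 mm farther back than shut.
Start: joints at [1.037, 0.521, -0.036, 1.599, 0.021, 1.021, -0.113], TCP at [0.28, -0.559, 0.209] pointing down, gripper open.
Joint ranges: [-2.91, 2.91], [-0.3, 2.13], [-1.5, 1.42], [0.17, 2.43], [-1.26, 4.41], [0.16, 1.93], [-2.52, 2.52]. Speed limits (rad/s): [1.89, 1.89, 2.39, 2.39, 3.01, 3.01, 3.01].

INTERFACE

Orientations are given as [roll, pitch, yaw] about the fixed x, y, z axes, in that order (R = Rz(yaw) Ry(pitch) Rx(roll)).
In Python, from workcell import sensors, imaging, order, bot gives the robot as it stands.
- The arm moves only by the tool arm_command, never from a script. Its argument "commands" is a list of rows, each an object of numbers: "dx", "dy", "dz": the shift along the tool's x, y, z in cm; "twist": the turn about the tool's x in rad. A call has 1 to 12 rows; each row is the pose to reach, as a shift and turn from the pose measured when the call began, along the tool's axes at that moment; what a row does not reach only later rows make up. A row lasts 1/12 s, in which the tool goes at most 41.7 mm and 7.16 degrees, less where a joint would pass 70% of its speed; a pose out of reach is approached as far as the arm can. A call with a gripper value outside its range is refused whole. "grip" is the closure, from -1 (fully open) to 1 (shut), set as the call begins (left out, the last holds). The fingers move at their own pace and stop on an object; "squeeze" is the grip in N (left out, the last holds). Time passes only in rows, so rows that repeat a pose let the fingers close. It gives the time, the measured TCP pose, the force and the opening at its end, in the units of the state.
- sensors.observe(): the state, without advancing time (a new reading comes with each control period).
- imaging.grab_frame(name): name is "side" or "top"; returns the picture (384x512x3 uint8, red, green, blue); there is no depth.
- imaging.camera_info(name): a dict with "fx", "fy", "cx", "cy" (pixels), "dist_coeffs" ([k1, k2, p1, p2, k3] as OpenCV has them; the pictures are not rectified), "origin" and "attitude" of the camera in the world. Camera axes: x right, y down, z forward; pixel columns grow to the right and rows downward; lengths in m; the calibration is good to about 2 mm. A picture is of the moment at which its call begins. camera_info takes no time and is no camera call.
- order.job_done(): hands the job in, once; it reports no verdict.
The state is a dict: "clock": time; "qpos": joint angles; "qd": joint speeds; "joint_efforts": joint torques, N m; "position": TCP position; "tool_rot": TCP orientation; "force": force on the tool from outside, world axes, zero at the start; "moment": the same for the moment, N m; "grip_width": finger opening in m.
Only numpy, scipy, OpenCV 4.12 (cv2) and the standard library are available. Lean on these libraries where they do the work, as an engineer would, in place of code of your own. Each camera call takes 0.05 s, during which the arm holds its last target.

TASK

Put the four steel T-stakes back on the clip rail in order of head width, the narrowest head at the rail's narrow end and the widest at its wide end, one to each place. Two of them are clipped in the wrong places and two lie on the bench: click every one fully down into both of its spring clips, with its head hanging over the open stepped front and its tail towards the stop strip, and do not disturb the other things on the bench.

Things in the scene. Friction and masses are not known exactly. Their poses are not given: they have to be found in the camera images.
- stake18: steel T-stake, narrowest head: round shank 12 mm across, 90 mm long; crossbar head 18 mm wide (y), 12 long (x), 12 thick (z) on one end. Origin on the shank's axis, mid-shank; x runs along the shank away from the head (shank x -45 to 45 mm, head -57 to -45); z up as it lies flat, origin then 6 mm above the bench. About 118 g.
- stake27: steel T-stake, second narrowest head: round shank 12 mm across, 90 mm long; crossbar head 27 mm wide (y), 12 long (x), 12 thick (z) on one end. Origin on the shank's axis, mid-shank; x runs along the shank away from the head (shank x -45 to 45 mm, head -57 to -45); z up as it lies flat, origin then 6 mm above the bench. About 127 g.
- stake37: steel T-stake, second widest head: round shank 12 mm across, 90 mm long; crossbar head 37 mm wide (y), 12 long (x), 12 thick (z) on one end. Origin on the shank's axis, mid-shank; x runs along the shank away from the head (shank x -45 to 45 mm, head -57 to -45); z up as it lies flat, origin then 6 mm above the bench. About 137 g.
- stake48: steel T-stake, widest head: round shank 12 mm across, 90 mm long; crossbar head 48 mm wide (y), 12 long (x), 12 thick (z) on one end. Origin on the shank's axis, mid-shank; x runs along the shank away from the head (shank x -45 to 45 mm, head -57 to -45); z up as it lies flat, origin then 6 mm above the bench. About 148 g.
- stake18_head (a point): centre of the head of the 18 mm T-stake (51 mm from its body's origin)
- stake27_head (a point): centre of the head of the 27 mm T-stake (51 mm from its body's origin)
- stake37_head (a point): centre of the head of the 37 mm T-stake (51 mm from its body's origin)
- stake48_head (a point): centre of the head of the 48 mm T-stake (51 mm from its body's origin)
- rail: clip rail, fixed: dark wooden base 216 mm long (y), 12 mm thick; origin on the bench under its middle. Four places in a row at y = 81, 27, -27, -81 mm, shanks lie along x. Heads hang over the open front (-x). Tail side has a stop strip, x 52 to 56 mm, 42 mm high. Front edge steps out: 34, 42, 50, 58 mm in front of the row, so +y is the narrow (small) end, -y the wide end.
- seat0 (a point): clip place at the narrow end, for the 18 mm head. This point, 36 mm above the bench, is where the middle of a fully clicked-in shank lies; axes as the rail's. Clips at x = -26 and +26 mm, 12 mm long each, jaws 9 mm either side of the shank's axis and 9 mm above it; between the clips 40 mm of shank is free, with 24 mm below its axis down to the base.
- seat1 (a point): next clip place, for the 27 mm head, same point and axes as for seat0. Every clip is two sprung jaws with rounded lips: a level shank pressed straight down against them meets the lips 13 mm above home and clicks in (about 10 to 15 N for both clips together) onto rigid saddles; pulling it straight up and out takes as much.
- seat2 (a point): next clip place, for the 37 mm head; same point and axes as for seat0. At the start one of the 27 and 48 mm stakes is clipped here and the other at seat0
- seat3 (a point): clip place at the wide end, for the 48 mm head; same point and axes as for seat0
- file_cup: bystander, not to be disturbed: steel cup of needle files, 64 mm across, 75 mm high, files up to 140 mm above the bench and within the cup's outline. Origin at the middle of its underside
- brick: bystander, not to be disturbed: grey soldering brick 72 x 52 x 28 mm. Origin at the middle of its underside
- dapping_block: bystander, not to be disturbed: dark steel dapping block, a 44 mm cube with round hollows. Origin at the middle of its underside
- jar: bystander, not to be disturbed: closed glass jar 66 mm across, 50 mm high. Origin at the middle of its underside
Mind the look-alikes: they are no part of the job. What is shaped like the stake48 but turquoise is not meant.

How it is judged:
By the outcome, as a careful person would: the job done as asked, in the order asked, and still so for the second after the job is handed in, with the robot touching nothing.
It also fails if it takes over 72 s, if anything falls off the work surface, if the arm or the gripper's body presses on something with over 40 N, if the wrist force passes 120 N, or if a joint passes its speed limit or range.

## Working session

There is one attempt and no reset: what is moved stays moved. The work goes in short steps, Python scripts to look and compute and a tool call to move; the robot and the scene stay as the last step left them, time stands still between calls to the robot, and variables do not carry over. Pictures are saved under pics/ and viewed, and the job is handed in when it is done.

Besides the shell and the picture viewer there is one more tool, called after "Request:" by a JSON object that holds its "fn" and its "kwargs". arm_command: Moves the arm, as the interface text tells. Its arguments: {"type":"object","properties":{"commands":{"type":"array"},"grip":{"type":"number"},"squeeze":{"type":"number"}},"required":["commands"]}

```bash
ls; mkdir -p pics; python3 - <<'E'
from workcell import sensors, imaging, order, bot
import cv2
s=sensors.observe(); print(s)
for n in("side","top"):
    print(imaging.camera_info(n))
    cv2.imwrite(f"pics/{n}0.png",imaging.grab_frame(n)[:,:,::-1])
print(bot.tip_extent,[a for a in dir(bot) if a[0]!='_'])
E
```

```text
pics
{'clock': 0.0, 'qpos': array([ 1.03677569,  0.52201924, -0.03634511,  1.5999946 ,  0.02121221,
        1.02110912, -0.11280357]), 'qd': array([-5.15763293e-04, -7.72035677e-04,  1.17266607e-05, -3.06458446e-04,
       -3.06063681e-05, -4.06306705e-04, -5.40725332e-04]), 'joint_efforts': array([ 2.21189475e-04, -9.27112198e+01,  1.97995685e+00, -3.69931626e+01,
        1.78885827e-02,  8.10593076e-03, -8.05848367e-05]), 'position': array([ 0.27941475, -0.55865925,  0.2088271 ]), 'tool_rot': array([-1.4977337 ,  1.56965146,  2.10768755]), 'force': array([-0.15856182,  0.65059441,  0.11988032]), 'moment': array([ 0.00821956,  0.02339185, -0.00445606]), 'grip_width': 0.08528409693014219}
{'fx': 433.08378188316294, 'fy': 433.08378188316294, 'cx': 253.32198026331915, 'cy': 198.97641784686496, 'dist_coeffs': array([-0.06573349,  0.        ,  0.        ,  0.        ,  0.        ]), 'origin': array([ 0.43890681, -0.90861507,  0.88821259]), 'attitude': array([-2.3119119 , -0.00592294, -0.07953058])}
{'fx': 432.4230413411964, 'fy': 432.4230413411964, 'cx': 257.95896296843824, 'cy': 189.8413960102056, 'dist_coeffs': array([-0.00085703,  0.        ,  0.        ,  0.        ,  0.        ]), 'origin': array([0.4225658 , 0.01037871, 1.22416775]), 'attitude': array([-3.06353882, -0.00395062, -1.56313712])}
0.008 ['IKError', 'tip_extent']
```

View pics/side0.png

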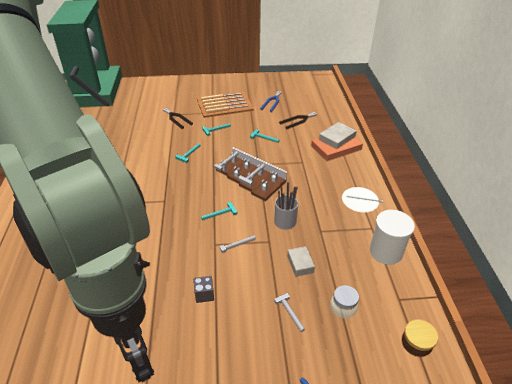

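View pics/top0.png

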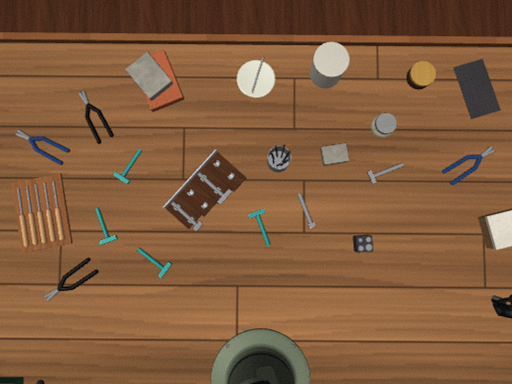

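The side and top views show the rail (top px ~(205,190)), two steel stakes on the bench (top ~(306,210) and ~(385,172)), and four turquoise look-alikes (top (128,165), (105,225), (154,262), (260,226)). I'll zoom in on these.

```bash
python3 - <<'E'
import cv2,numpy as np
t=cv2.imread('pics/top0.png');s=cv2.imread('pics/side0.png')
a=cv2.resize(t[140:240,155:255],None,fx=5.5,fy=5.5,interpolation=cv2.INTER_CUBIC)
cv2.imwrite('pics/c1.png',a)
b=cv2.resize(t[130:260,240:415],None,fx=4.5,fy=4.5,interpolation=cv2.INTER_CUBIC)
cv2.imwrite('pics/c2.png',b)
c=cv2.resize(s[140:205,205:300],None,fx=8,fy=8,interpolation=cv2.INTER_CUBIC)
cv2.imwrite('pics/c3.png',c)
E
```

```text
(no output)
```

View pics/c1.png

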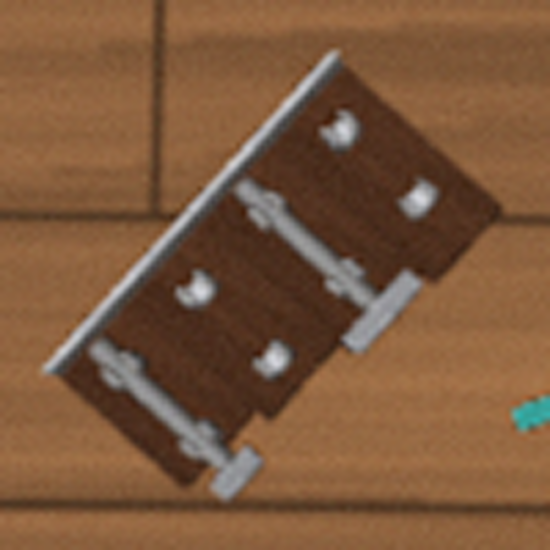

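View pics/c2.png

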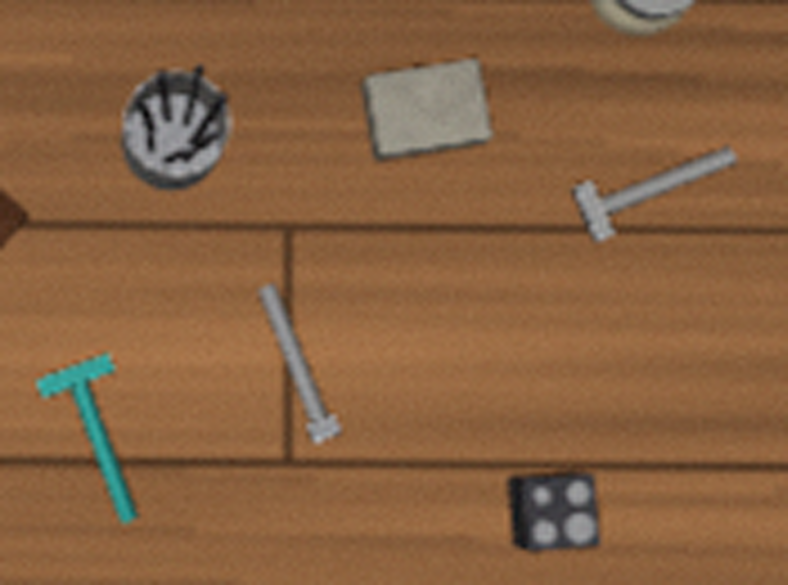

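View pics/c3.png

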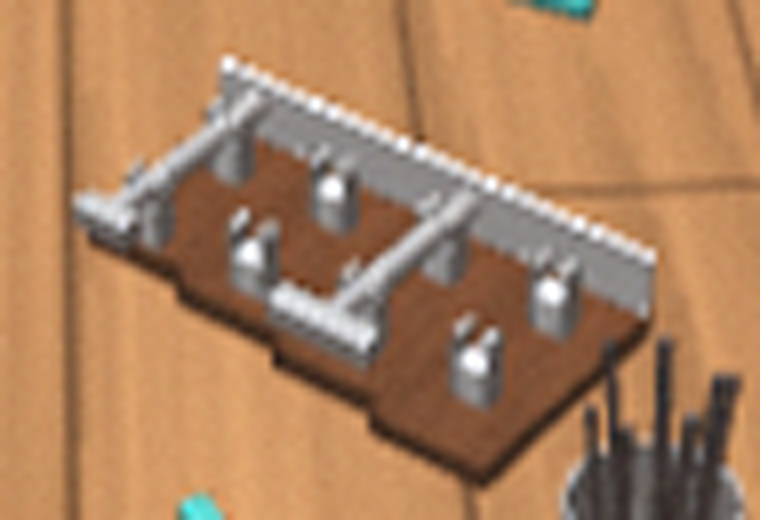

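Top crops: seat0 is the end at c1 lower-left, where the 27 is clipped (head at top px ~(198,226)). The 48 is clipped in seat2 (head ~(224,197)). Seats 1 and 3 are empty. The bench stake at ~(306,210) has the small head (18) and the one at ~(385,172) has the 37. The turquoise T's are the look-alikes. Next I'll measure.

```bash
cat > h.py <<'E'
import cv2,numpy as np
from scipy.spatial.transform import Rotation as R
from workcell import sensors, imaging, order, bot
CI={n:imaging.camera_info(n) for n in("side","top")}
def KD(n):
    c=CI[n];return np.array([[c['fx'],0,c['cx']],[0,c['fy'],c['cy']],[0,0,1.]]),np.array(c['dist_coeffs'])
def rays(n,p):
    K,d=KD(n);u=cv2.undistortPoints(np.array(p,float).reshape(-1,1,2),K,d).reshape(-1,2)
    Rm=R.from_euler('xyz',CI[n]['attitude']).as_matrix()
    v=np.c_[u,np.ones(len(u))]@Rm.T
    return np.array(CI[n]['origin']),v/np.linalg.norm(v,axis=1)[:,None]
def plane(n,p,z):
    o,v=rays(n,p);return o+v*((z-o[2])/v[:,2])[:,None]
def proj(n,P):
    K,d=KD(n);Rm=R.from_euler('xyz',CI[n]['attitude']).as_matrix()
    rv=cv2.Rodrigues(Rm.T)[0];t=-Rm.T@np.array(CI[n]['origin'])
    return cv2.projectPoints(np.array(P,float).reshape(-1,1,3),rv,t,K,d)[0].reshape(-1,2)
def tri(pt,ps):
    o1,v1=rays('top',[pt]);o2,v2=rays('side',[ps]);v1=v1[0];v2=v2[0]
    A=np.c_[v1,-v2];t=np.linalg.lstsq(A,o2-o1,rcond=None)[0]
    a=o1+t[0]*v1;b=o2+t[1]*v2
    return (a+b)/2,np.linalg.norm(a-b)
def grab(n,f):
    im=imaging.grab_frame(n)[:,:,::-1].copy();cv2.imwrite(f,im);return im
def steel(im):
    h=cv2.cvtColor(im,cv2.COLOR_BGR2HSV);return ((h[...,1]<60)&(h[...,2]>80)).astype(np.uint8)
E
python3 - <<'E'
from h import *
t=cv2.imread('pics/top0.png');s=cv2.imread('pics/side0.png')
for n,im,rois in(('top',t,((290,185,325,235),(362,155,410,190))),('side',s,((212,228,265,258),(268,285,312,338)))):
    m=steel(im)
    for r in rois:
        sub=m[r[1]:r[3],r[0]:r[2]]
        k,l,st,c=cv2.connectedComponentsWithStats(sub,connectivity=8)
        i=1+np.argmax(st[1:,4]);ys,xs=np.where(l==i);P=np.c_[xs+r[0],ys+r[1]].astype(float)
        print(n,r,st[i])
        # to the plane at 6mm
        W=plane(n,P,0.006)[:,:2];c=W.mean(0);u,sv,vt=np.linalg.svd(W-c);d=vt[0]
        a=(W-c)@d;b=(W-c)@vt[1]
        hi=np.ptp(b[a>a.max()-.014]);lo=np.ptp(b[a<a.min()+.014])
        if lo>hi:d=d;pass
        else:d=-d;a=-a
        # d points from head to tail
        body=(a>a.min()+.02)
        # refit on the shank
        Ws=W[body];cs=Ws.mean(0);d2=np.linalg.svd(Ws-cs)[2][0];d2*=np.sign(d2@d)
        a2=(W-cs)@d2;L=np.ptp(a2);mid=(a2.max()-.045)
        mid2=(a2.min()+.057)
        print('head',hi,lo,'L',L,'yaw',np.degrees(np.arctan2(d2[1],d2[0])),'org',cs+d2*mid,cs+d2*mid2)
for n,im,r in(('top',t,(155,140,255,240)),('side',s,(205,140,300,205))):
    sub=steel(im)[r[1]:r[3],r[0]:r[2]]*255
    cv2.imwrite(f'pics/m_{n}.png',cv2.resize(sub,None,fx=5.5,fy=5.5,interpolation=0))
E
```

```text
top (290, 185, 325, 235) [  8   8  18  35 150]
head 0.018317775251705942 0.009467640848016974 L 0.10117890362632193 yaw 21.35480191657282 org [ 0.46669437 -0.1256878 ] [ 0.46745909 -0.1253888 ]
top (362, 155, 410, 190) [  6   8  35  21 181]
head 0.03723495974095606 0.010635531791688014 L 0.10097427535720355 yaw -67.3648715727539 org [ 0.57758873 -0.36107492] [ 0.57798349 -0.36202163]
side (212, 228, 265, 258) [  8   7  36  18 156]
head 0.02426184457612851 0.012421505962240696 L 0.1041118107344303 yaw 22.271852816518713 org [ 0.47133942 -0.11763542] [ 0.46938516 -0.1184358 ]
side (268, 285, 312, 338) [  6   8  30  38 255]
head 0.010918847691814873 0.03955010738695519 L 0.10593091769514311 yaw -67.99210497708219 org [ 0.58076808 -0.35633798] [ 0.57929503 -0.3526935 ]
```

```bash
python3 - <<'E'
from h import *
f=lambda p,s,o:((p[0]+.5)/s-.5+o[0],(p[1]+.5)/s-.5+o[1])
T=lambda p:f(p,5.5,(155,140));S=lambda p:f(p,8,(205,140));T2=lambda p:f(p,4.5,(240,130))
for nm,a,b in(('strip wide end top',(338,54),(655,258)),('strip narrow end top',(46,369),(228,62)),('base front wide corner',(500,210),(485,478)),
  ('head27',(236,473),(106,212)),('head48',(382,312),(326,316)),('tail48',(243,187),(472,200)),('tail27',(96,348),(258,98))):
    P,e=tri(T(a),S(b));print(nm,P.round(4),round(e,4))
# strip top-ends from top at z=42mm, heads etc at z=36
A=plane('top',[T((338,54)),T((46,369))],.042);print(A.round(4),np.linalg.norm(A[0]-A[1]),np.degrees(np.arctan2(*(A[1]-A[0])[[1,0]]))-90)
B=plane('top',[T((236,473)),T((96,348)),T((382,312)),T((243,187))],.036);print(B.round(4))
for i in(0,2):
    d=B[i+1]-B[i];print(np.linalg.norm(d),np.degrees(np.arctan2(d[1],d[0])))
E
python3 - <<'E'
import cv2,numpy as np
a=cv2.imread('pics/m_top.png');b=cv2.imread('pics/m_side.png')
h=max(a.shape[0],b.shape[0]);b=cv2.copyMakeBorder(b,0,h-b.shape[0],0,0,cv2.BORDER_CONSTANT)
c=np.hstack([a,b]);cv2.imwrite('pics/mm.png',cv2.resize(c,(800,int(800*c.shape[0]/c.shape[1])),interpolation=cv2.INTER_AREA))
E
```

```text
strip wide end top [0.6269 0.1224 0.048 ] 0.0036
strip narrow end top [0.4684 0.2645 0.0472] 0.0035
base front wide corner [0.5534 0.0416 0.0116] 0.0042
head27 [0.417  0.1698 0.0455] 0.0018
head48 [0.4981 0.0988 0.0464] 0.0036
tail48 [0.5604 0.1692 0.0437] 0.004
tail27 [0.4793 0.2403 0.0459] 0.004
[[0.6261 0.123  0.042 ]
 [0.4669 0.2656 0.042 ]] 0.21375590800986316 48.16885978218366
[[0.4161 0.1711 0.036 ]
 [0.4778 0.2422 0.036 ]
 [0.4969 0.0996 0.036 ]
 [0.5593 0.1703 0.036 ]]
0.09409860008874191 49.03508536292543
0.09424195331834954 48.5772584354506
```

View pics/mm.png

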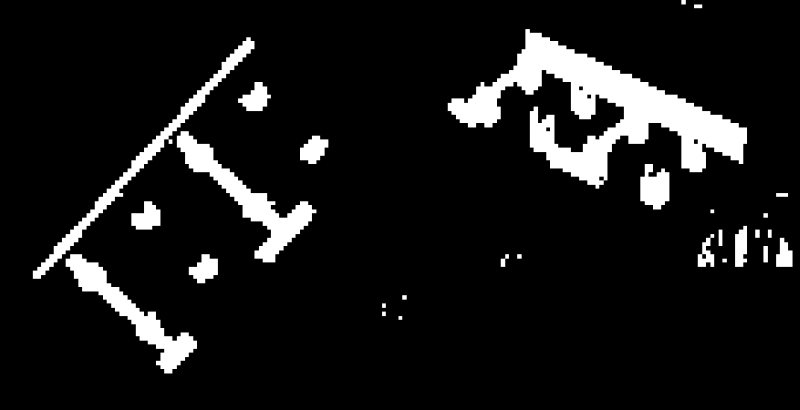

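Rail yaw is about 48.4°, from the shank lines (48.6–49.0°), the strip (48.2°) and seat0→seat2 (48.5°, 108.0 mm against 108 expected). Seat2 ≈ (0.530, 0.137) and seat0 ≈ (0.449, 0.209). Two-view heights read 4–9 mm above the text values and the side camera has about 4 mm ray gaps, so I trust the top view for xy and will check z by contact or force. I'm starting now with the 48.

```bash
cat >> h.py <<'E'
def tool():
    s=sensors.observe();return s,R.from_euler('xyz',s['tool_rot']).as_matrix()
def go(xyz,jaw=None):
    """shift (cm, tool axes) and twist to a world TCP; jaw = world angle deg of tool y (mod 180)"""
    s,M=tool();d=M.T@(np.array(xyz)-s['position'])*100
    cur=np.degrees(np.arctan2(M[1,1],M[0,1]));tw=0
    if jaw is not None:
        D=(jaw-cur+90)%180-90;tw=-np.radians(D)  # tool x points down
    print('t%.2f'%s['clock'],'pos',s['position'].round(4),'jaw',cur.round(1),'xdir',M[:,0].round(3),'F',s['force'].round(1),'w',round(s['grip_width'],4),'q7',s['qpos'][6].round(2))
    print('   -> dx %.2f dy %.2f dz %.2f twist %.3f  |%.1f|'%(*d,tw,np.linalg.norm(d)))
E
python3 - <<'E'
from h import *
go((.530,.137,.209),-41.6)
s,M=tool();print(M.round(3))
E
```

```text
t0.10 pos [ 0.2794 -0.5587  0.2089] jaw -63.4 xdir [-0.001  0.001 -1.   ] F [ 0.5  0.  -0.8] w 0.0852 q7 -0.11
   -> dx 0.04 dy -51.01 dz -53.54 twist -0.381  |73.9|
[[-0.001  0.447 -0.894]
 [ 0.001 -0.894 -0.447]
 [-1.    -0.001  0.   ]]
```

Request:
{"fn": "arm_command", "kwargs": {"commands": [{"dx":0,"dy":-2.7,"dz":-2.8,"twist":-0.03},{"dx":0,"dy":-5.4,"dz":-5.6,"twist":-0.06},{"dx":0,"dy":-8.1,"dz":-8.4,"twist":-0.09},{"dx":0,"dy":-10.8,"dz":-11.2,"twist":-0.12},{"dx":0,"dy":-13.5,"dz":-14,"twist":-0.15},{"dx":0,"dy":-16.2,"dz":-16.8,"twist":-0.18},{"dx":0,"dy":-18.9,"dz":-19.6,"twist":-0.21},{"dx":0,"dy":-21.6,"dz":-22.4,"twist":-0.24},{"dx":0,"dy":-24.3,"dz":-25.2,"twist":-0.27},{"dx":0,"dy":-27,"dz":-28,"twist":-0.3},{"dx":0,"dy":-29.7,"dz":-30.8,"twist":-0.33},{"dx":0,"dy":-32.4,"dz":-33.6,"twist":-0.36}], "grip": 0.3, "squeeze": 100}}

```text
clock: 1.1
position: [0.4351, -0.1168, 0.2092]
tool_rot: [-1.792, 1.57, 2.175]
force: [1.0, -1.2, 0.4]
grip_width: 0.0299
```

```bash
python3 - <<'E'
from h import *
go((.530,.137,.15),-41.6)
E
```

```text
t1.10 pos [ 0.4351 -0.1168  0.2092] jaw -42.7 xdir [-0.     0.001 -1.   ] F [ 1.  -1.2  0.4] w 0.0299 q7 -0.72
   -> dx 5.94 dy -10.24 dz -25.08 twist -0.020  |27.7|
```

Request:
{"fn": "arm_command", "kwargs": {"commands": [{"dx":0,"dy":-1.4,"dz":-3.5,"twist":-0.02},{"dx":0,"dy":-2.9,"dz":-7,"twist":-0.02},{"dx":0.5,"dy":-4.3,"dz":-10.5,"twist":-0.02},{"dx":1,"dy":-5.7,"dz":-14,"twist":-0.02},{"dx":2,"dy":-7.2,"dz":-17.5,"twist":-0.02},{"dx":3,"dy":-8.6,"dz":-21,"twist":-0.02},{"dx":5,"dy":-10.2,"dz":-25.1,"twist":-0.02},{"dx":6.9,"dy":-10.2,"dz":-25.1,"twist":-0.02},{"dx":6.9,"dy":-10.2,"dz":-25.1,"twist":-0.02}]}}

```text
clock: 1.85
position: [0.5288, 0.1394, 0.1367]
tool_rot: [-0.979, 1.566, 3.012]
force: [-1.4, -1.1, -0.9]
grip_width: 0.0299
```

```bash
python3 - <<'E'
from h import *
go((.530,.137,.047),-41.6)
t=grab('top','pics/top1.png');s=grab('side','pics/side1.png')
c=cv2.resize(s[110:210,190:310],None,fx=6,fy=6,interpolation=cv2.INTER_CUBIC)
cv2.imwrite('pics/s1c.png',c)
# where would the points appear
for z in(.05,.036):print(z,proj('side',[[.530,.137,z]]),proj('top',[[.530,.137,z]]))
s_=sensors.observe()['position'];print(proj('side',[s_]),proj('top',[s_]))
E
```

```text
t1.85 pos [0.5288 0.1394 0.1367] jaw -41.3 xdir [-0.005  0.001 -1.   ] F [-1.4 -1.1 -0.9] w 0.0299 q7 -1.3
   -> dx 8.96 dy 0.29 dz 0.08 twist 0.004  |9.0|
0.05 [[254.21676649 169.84450697]] [[210.10199802 183.76719253]]
0.036 [[254.18395796 173.35991571]] [[210.64205867 184.23412917]]
[[254.38627571 146.14425574]] [[206.44257226 180.55929955]]
```

View pics/s1c.png

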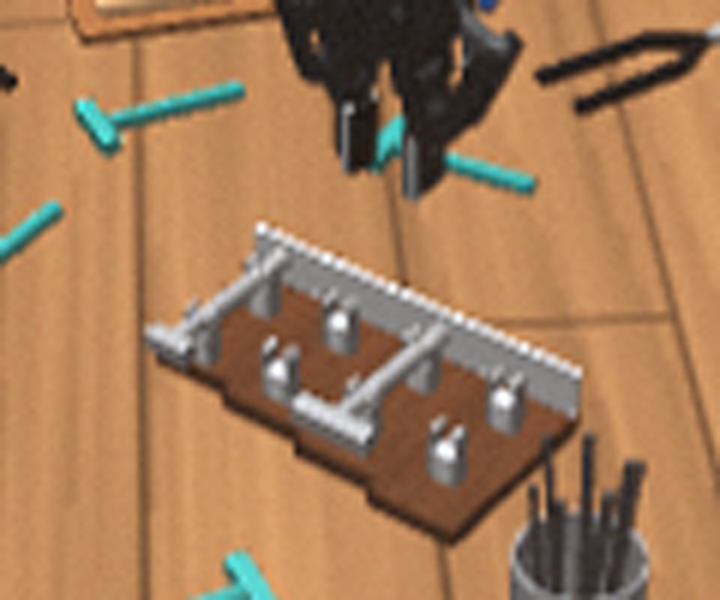

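```bash
python3 - <<'E'
from h import *
t=cv2.imread('pics/top1.png')
cv2.imwrite('pics/t1c.png',cv2.resize(t[130:240,150:270],None,fx=6,fy=6,interpolation=cv2.INTER_CUBIC))
E
```

```text
(no output)
```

View pics/t1c.png

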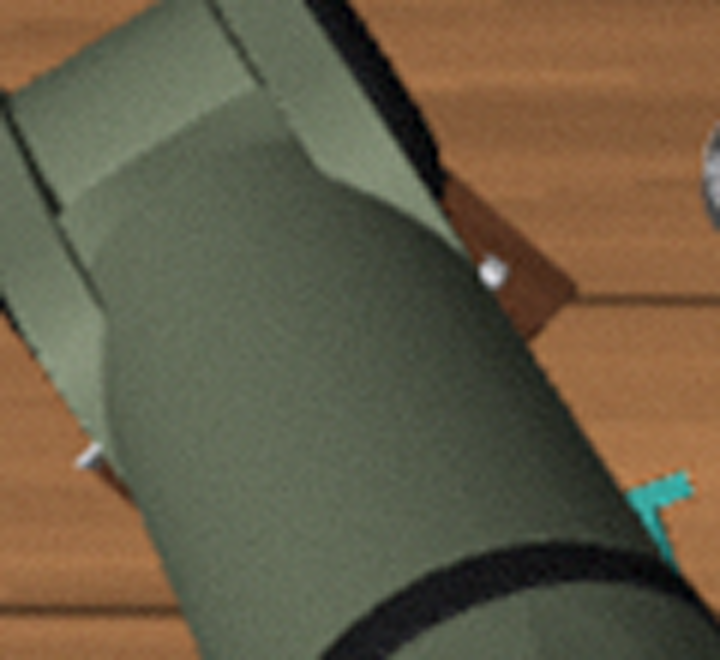

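Side view: fingertips are at crop ~(355,170) and (415,198), above the 48's shank, which is at crop ~(395,365). The top view is hidden by the arm. I'll go lower and compare tips to shank again.

Request:
{"fn": "arm_command", "kwargs": {"commands": [{"dx":2,"dy":0.2,"dz":0.1},{"dx":4,"dy":0.3,"dz":0.1},{"dx":5.5,"dy":0.3,"dz":0.1},{"dx":6.5,"dy":0.3,"dz":0.1},{"dx":6.5,"dy":0.3,"dz":0.1},{"dx":6.5,"dy":0.3,"dz":0.1}]}}

```text
validation failed for argument at $.co...
```

```bash
python3 - <<'E'
from h import *
go((.530,.137,.047),-41.6)
s=grab('side','pics/side2.png')
c=cv2.resize(s[130:210,200:300],None,fx=8,fy=7,interpolation=cv2.INTER_CUBIC)
cv2.imwrite('pics/s2c.png',c)
E
```

```text
t1.95 pos [0.5298 0.1367 0.1398] jaw -41.5 xdir [-0.002  0.    -1.   ] F [1.2 0.2 0.8] w 0.0299 q7 -1.3
   -> dx 9.28 dy 0.01 dz -0.05 twist 0.001  |9.3|
```

View pics/s2c.png

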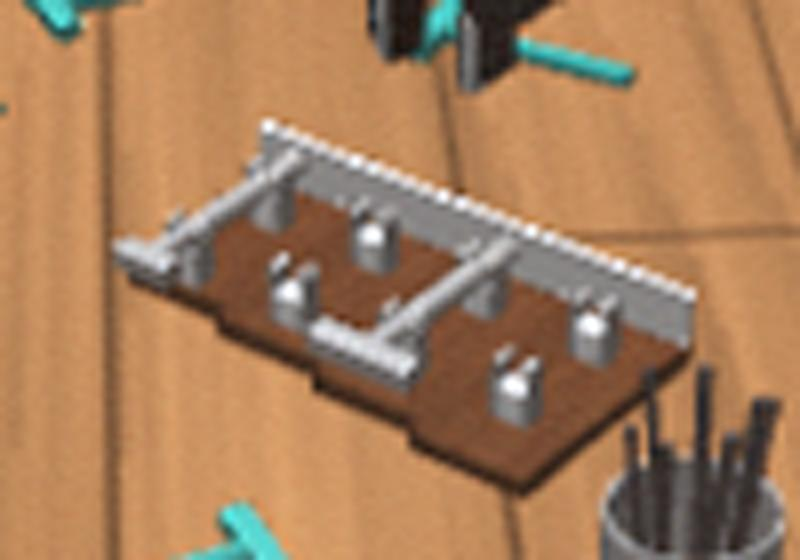

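The move was refused (the rows had no twist). Resending with twist.

Request:
{"fn": "arm_command", "kwargs": {"commands": [{"dx":2,"dy":0,"dz":0,"twist":0},{"dx":4,"dy":0,"dz":0,"twist":0},{"dx":6,"dy":0,"dz":0,"twist":0},{"dx":7,"dy":0,"dz":0,"twist":0},{"dx":7,"dy":0,"dz":0,"twist":0}]}}

```text
clock: 2.42
position: [0.5298, 0.135, 0.07]
tool_rot: [-0.606, 1.568, -2.904]
force: [-0.6, -0.4, 0.4]
grip_width: 0.0299
```

```bash
python3 - <<'E'
from h import *
go((.530,.137,.047),-41.6)
s=grab('side','pics/side2.png')
c=cv2.resize(s[130:210,200:300],None,fx=8,fy=7,interpolation=cv2.INTER_CUBIC)
cv2.imwrite('pics/s2c.png',c)
E
```

```text
t2.42 pos [0.5298 0.135  0.07  ] jaw -41.7 xdir [-0.002 -0.001 -1.   ] F [-0.6 -0.4  0.4] w 0.0299 q7 -1.35
   -> dx 2.30 dy -0.11 dz -0.17 twist -0.001  |2.3|
```

View pics/s2c.png

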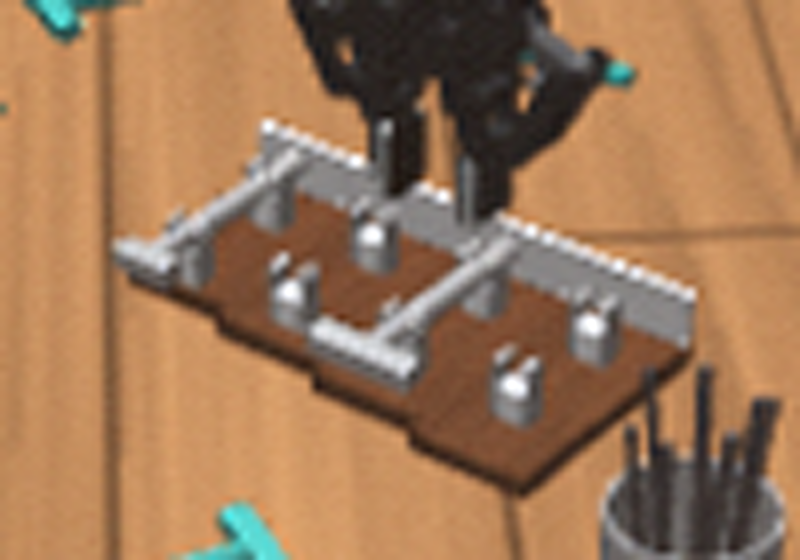

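Request:
{"fn": "arm_command", "kwargs": {"commands": [{"dx":0.7,"dy":-0.1,"dz":-0.1,"twist":0},{"dx":1.3,"dy":-0.1,"dz":-0.1,"twist":0},{"dx":1.3,"dy":-0.1,"dz":-0.1,"twist":0}]}}

```text
clock: 2.72
position: [0.5302, 0.1367, 0.0578]
tool_rot: [-0.672, 1.57, -2.97]
force: [-0.6, -0.3, -0.2]
grip_width: 0.0301
```

```bash
python3 - <<'E'
from h import *
go((.530,.137,.047),-41.6)
s=grab('side','pics/side3.png')
c=cv2.resize(s[130:210,200:300],None,fx=8,fy=7,interpolation=cv2.INTER_CUBIC)
cv2.imwrite('pics/s3c.png',c)
E
```

```text
t2.72 pos [0.5302 0.1367 0.0578] jaw -41.7 xdir [-0.001 -0.    -1.   ] F [-0.6 -0.3 -0.2] w 0.0301 q7 -1.36
   -> dx 1.08 dy -0.03 dz -0.01 twist -0.001  |1.1|
```

View pics/s3c.png

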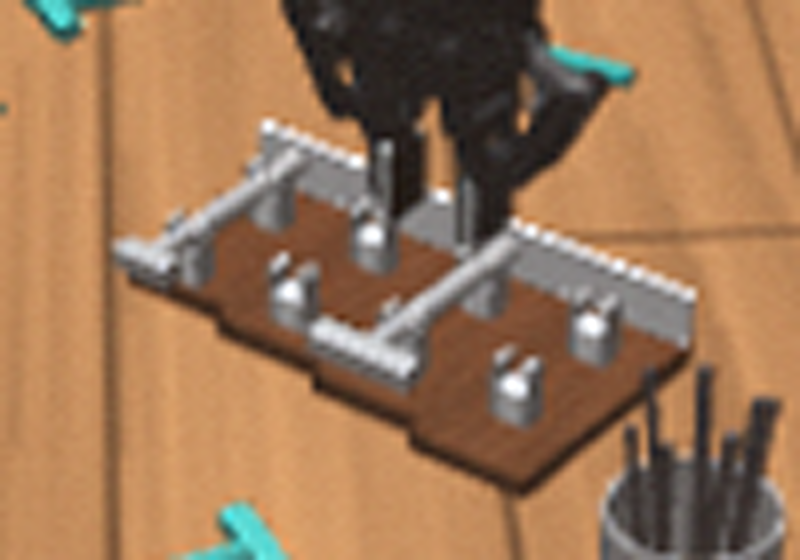

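```bash
python3 - <<'E'
from h import *
for p in([.2794,-.5587,.2088],[.2794,-.5587,.2008],[.2794,-.5587,.22]):
    print(proj('top',[p]),proj('side',[p]))
t=cv2.imread('pics/top0.png');s=cv2.imread('pics/side0.png')
a=cv2.resize(t[270:340,462:512],None,fx=8,fy=8,interpolation=cv2.INTER_CUBIC)
b=cv2.resize(s[314:384,100:150],None,fx=8,fy=8,interpolation=cv2.INTER_CUBIC)
cv2.imwrite('pics/g0.png',np.hstack([a,b[:560]]))
E
```

```text
[[501.0173057  287.42609539]] [[137.96508619 364.28846605]]
[[499.08745324 286.92344119]] [[138.83629427 366.53909701]]
[[503.77119363 288.14337777]] [[136.72302579 361.07623915]]
```

View pics/g0.png

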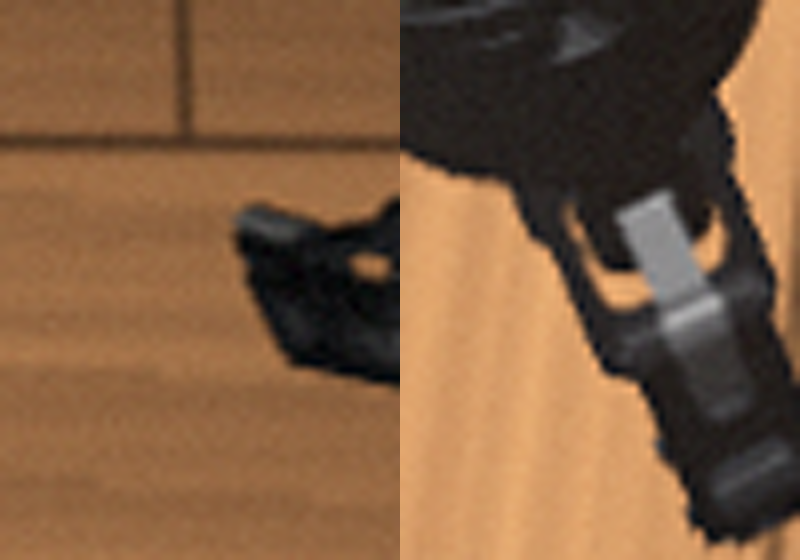

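```bash
python3 - <<'E'
from h import *
c=np.array([.2794,-.5587,.2088]);j=np.array([.447,-.894,0]);w=np.array([.894,.447,0])
for sg in(-1,1):
  for o in(.0425,.057):
    for k in(-.011,.011):
        p=c+sg*j*o+w*k+np.array([0,0,.005]);print(sg,o,k,'top',proj('top',[p]).round(1),'side',proj('side',[p]).round(1))
E
```

```text
-1 0.0425 -0.011 top [[488.4 300.3]] side [[122.5 345.6]]
-1 0.0425 0.011 top [[483.8 291.6]] side [[134.7 339.7]]
-1 0.057 -0.011 top [[482.8 303.2]] side [[119.7 338.9]]
-1 0.057 0.011 top [[478.3 294.5]] side [[131.8 333.2]]
1 0.0425 -0.011 top [[520.6 283.9]] side [[140.4 387.9]]
1 0.0425 0.011 top [[516.  275.2]] side [[153.4 381.2]]
1 0.057 -0.011 top [[526.1 281. ]] side [[143.7 395.7]]
1 0.057 0.011 top [[521.5 272.4]] side [[156.9 388.8]]
```

Both views put the fingertips about 30 mm higher than the reported TCP implies, at the start pose as well as here. I'll descend step by step, comparing picture and force, and not trust either alone.

Request:
{"fn": "arm_command", "kwargs": {"commands": [{"dx":0.5,"dy":0,"dz":0,"twist":0},{"dx":1,"dy":0,"dz":0,"twist":0},{"dx":1,"dy":0,"dz":0,"twist":0}]}}

```text
clock: 3.02
position: [0.5298, 0.1367, 0.0473]
tool_rot: [-0.603, 1.569, -2.901]
force: [-0.9, 0.4, -0.7]
grip_width: 0.0298
```

```bash
python3 - <<'E'
from h import *
go((.530,.137,.047),-41.6)
s=grab('side','pics/side4.png')
c=cv2.resize(s[130:210,200:300],None,fx=8,fy=7,interpolation=cv2.INTER_CUBIC)
cv2.imwrite('pics/s4c.png',c)
E
```

```text
t3.02 pos [0.5298 0.1367 0.0473] jaw -41.7 xdir [-0.002 -0.001 -1.   ] F [-0.9  0.4 -0.7] w 0.0298 q7 -1.37
   -> dx 0.03 dy -0.01 dz -0.04 twist -0.001  |0.0|
```

View pics/s4c.png

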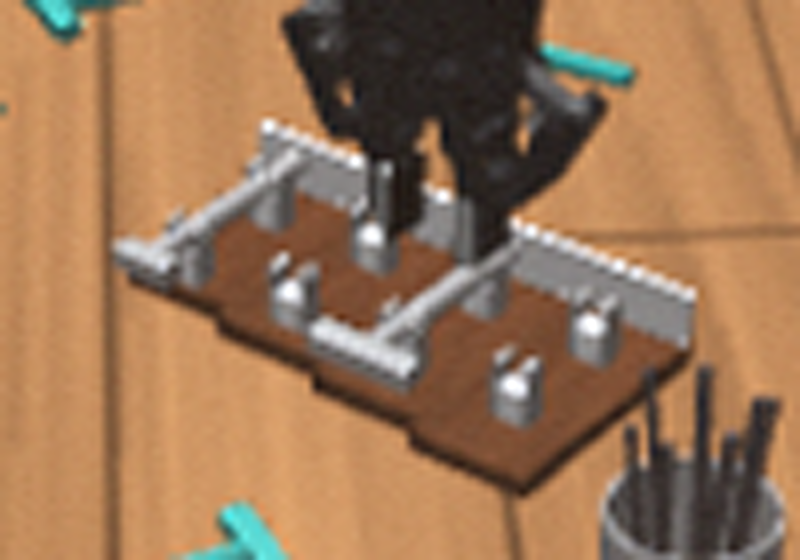

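```bash
python3 - <<'E'
from h import *
r=[]
for f in('side0','side4'):
    s=cv2.imread(f'pics/{f}.png');r.append(cv2.resize(s[150:185,235:270],None,fx=11,fy=14,interpolation=cv2.INTER_NEAREST))
cv2.imwrite('pics/s4d.png',np.hstack(r))
E
```

```text
(no output)
```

View pics/s4d.png

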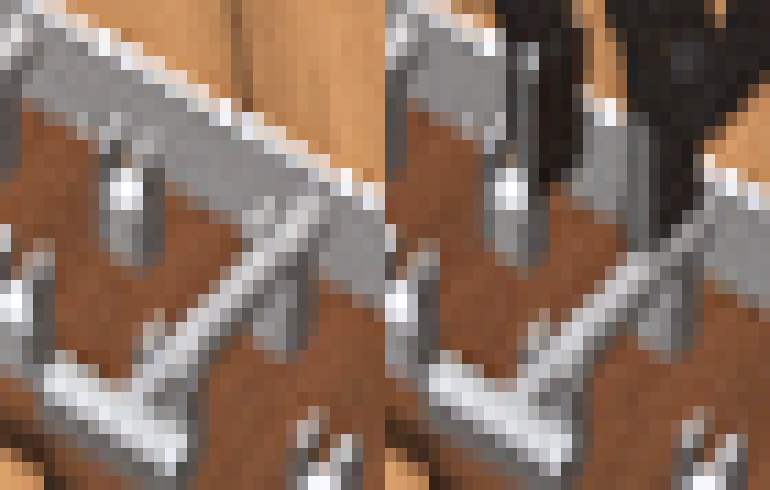

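```bash
python3 - <<'E'
from h import *
c=np.array([.5298,.1367,0]);a=np.radians(48.4);X=np.array([np.cos(a),np.sin(a),0]);Y=np.array([-np.sin(a),np.cos(a),0])
for z in(.044,.06,.074):
  for nm,o in(('L',(.015,.028)),('R',(-.015,-.028))):
    print(z,nm,[proj('side',[c+Y*q+X*k+[0,0,z]]).round(1).tolist()[0] for q in o for k in(-.011,.011)])
print('strip top ends',proj('side',[[.6261,.123,.042],[.4669,.2656,.042]]), 'bot',proj('side',[[.6261,.123,.0]]))
# px per mm z at strip end etc
E
```

```text
0.044 L [[248.2, 171.3], [252.4, 167.8], [244.8, 169.7], [249.1, 166.3]]
0.044 R [[255.9, 175.1], [260.1, 171.5], [259.3, 176.7], [263.5, 173.1]]
0.06 L [[248.1, 167.3], [252.5, 163.8], [244.8, 165.7], [249.1, 162.2]]
0.06 R [[255.9, 171.0], [260.2, 167.4], [259.4, 172.6], [263.6, 169.0]]
0.074 L [[248.1, 163.7], [252.5, 160.2], [244.8, 162.1], [249.1, 158.7]]
0.074 R [[256.0, 167.4], [260.3, 163.8], [259.4, 169.0], [263.7, 165.4]]
strip top ends [[285.47147375 173.29564222]
 [232.11659332 148.4423535 ]] bot [[284.73250559 183.61588477]]
```

The columns match exactly. Only the row disagrees, as if the tips were higher. A gentle close here tells which is right without risk.

Request:
{"fn": "arm_command", "kwargs": {"commands": [{"dx":0,"dy":0,"dz":0,"twist":0},{"dx":0,"dy":0,"dz":0,"twist":0},{"dx":0,"dy":0,"dz":0,"twist":0}], "grip": 1, "squeeze": 20}}

```text
clock: 3.32
position: [0.53, 0.1368, 0.0477]
tool_rot: [-0.64, 1.569, -2.937]
force: [0.7, -0.4, -1.0]
grip_width: 0.0004
```

```bash
python3 - <<'E'
from h import *
go((.530,.137,.047),-41.6)
r=[]
s=grab('side','pics/side5.png')
r.append(cv2.resize(s[150:185,235:270],None,fx=16,fy=16,interpolation=cv2.INTER_NEAREST))
cv2.imwrite('pics/s5d.png',np.hstack(r))
E
```

```text
t3.32 pos [0.53   0.1368 0.0477] jaw -41.7 xdir [-0.002 -0.    -1.   ] F [ 0.7 -0.4 -1. ] w 0.0004 q7 -1.37
   -> dx 0.07 dy -0.01 dz -0.02 twist -0.001  |0.1|
```

View pics/s5d.png

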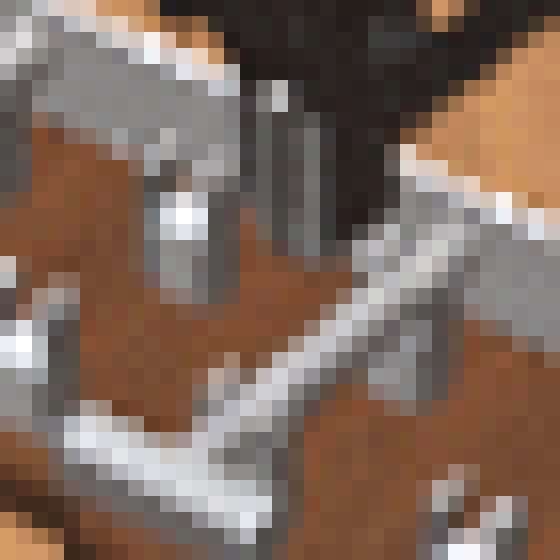

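The jaws closed on nothing, so the tips really are about 28 mm higher than the stated TCP and tip offset. A pure z offset also fits the start-pose top view; a y offset does not. I'll reopen, go 2.5 cm lower and check again.

Request:
{"fn": "arm_command", "kwargs": {"commands": [{"dx":0,"dy":0,"dz":0,"twist":0},{"dx":0,"dy":0,"dz":0,"twist":0},{"dx":0.6,"dy":0,"dz":0,"twist":0},{"dx":1.2,"dy":0,"dz":0,"twist":0},{"dx":1.8,"dy":0,"dz":0,"twist":0},{"dx":2.2,"dy":0,"dz":0,"twist":0},{"dx":2.2,"dy":0,"dz":0,"twist":0}], "grip": 0.3}}

```text
clock: 3.95
position: [0.5293, 0.1366, 0.0246]
tool_rot: [-0.587, 1.567, -2.884]
force: [0.3, -0.2, 0.4]
grip_width: 0.0298
```

```bash
python3 - <<'E'
from h import *
go((.530,.137,.02),-41.6)
r=[]
s=grab('side','pics/side6.png')
r.append(cv2.resize(s[150:185,235:270],None,fx=16,fy=16,interpolation=cv2.INTER_NEAREST))
cv2.imwrite('pics/s6d.png',np.hstack(r))
E
```

```text
t3.95 pos [0.5293 0.1366 0.0246] jaw -41.7 xdir [-0.003 -0.001 -1.   ] F [ 0.3 -0.2  0.4] w 0.0298 q7 -1.39
   -> dx 0.46 dy 0.02 dz -0.08 twist -0.001  |0.5|
```

View pics/s6d.png

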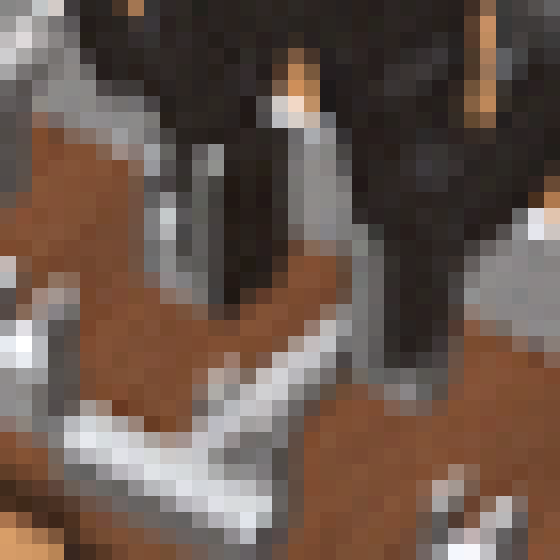

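The fingers now straddle the 48's shank (right finger in front of it, crop ~(400,370)). Going lower.

Request:
{"fn": "arm_command", "kwargs": {"commands": [{"dx":0.5,"dy":0,"dz":-0.1,"twist":0},{"dx":1,"dy":0,"dz":-0.1,"twist":0},{"dx":1.4,"dy":0,"dz":-0.1,"twist":0},{"dx":1.4,"dy":0,"dz":-0.1,"twist":0}]}}

```text
clock: 4.33
position: [0.5297, 0.1373, 0.0102]
tool_rot: [-0.596, 1.567, -2.893]
force: [-0.2, -0.8, -0.6]
grip_width: 0.0296
```

```bash
python3 - <<'E'
from h import *
go((.530,.137,.005),-41.6)
r=[]
s=grab('side','pics/side7.png')
r.append(cv2.resize(s[150:185,235:270],None,fx=16,fy=16,interpolation=cv2.INTER_NEAREST))
cv2.imwrite('pics/s7d.png',np.hstack(r))
E
```

```text
t4.33 pos [0.5297 0.1373 0.0102] jaw -41.6 xdir [-0.004 -0.001 -1.   ] F [-0.2 -0.8 -0.6] w 0.0296 q7 -1.4
   -> dx 0.52 dy 0.05 dz 0.00 twist -0.001  |0.5|
```

View pics/s7d.png

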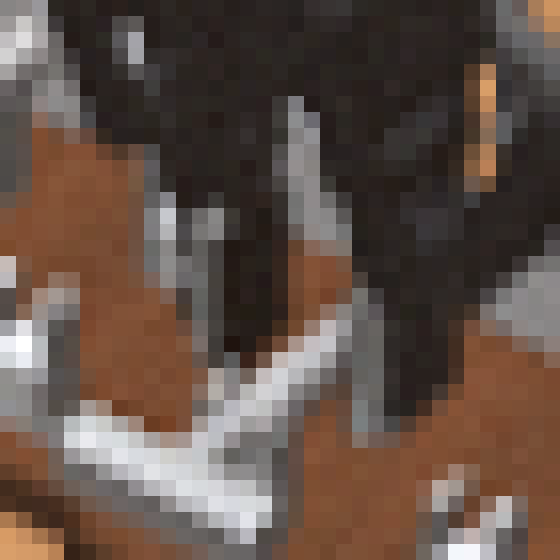

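Request:
{"fn": "arm_command", "kwargs": {"commands": [{"dx":0.5,"dy":0,"dz":0,"twist":0},{"dx":0.9,"dy":0,"dz":0,"twist":0},{"dx":0.9,"dy":0,"dz":0,"twist":0}]}}

```text
clock: 4.63
position: [0.5294, 0.1373, 0.0008]
tool_rot: [-0.588, 1.566, -2.885]
force: [-0.4, -0.3, 0.3]
grip_width: 0.0298
```

Request:
{"fn": "arm_command", "kwargs": {"commands": [{"dx":0,"dy":0,"dz":0,"twist":0},{"dx":0,"dy":0,"dz":0,"twist":0},{"dx":0,"dy":0,"dz":0,"twist":0}], "grip": 1, "squeeze": 20}}

```text
clock: 4.88
position: [0.5293, 0.1373, 0.0008]
tool_rot: [-0.589, 1.566, -2.887]
force: [0.5, 0.6, -3.7]
grip_width: 0.0109
```

```bash
python3 - <<'E'
from h import *
go((.530,.137,.005),-41.6)
r=[]
s=grab('side','pics/side8.png')
r.append(cv2.resize(s[150:185,235:270],None,fx=16,fy=16,interpolation=cv2.INTER_NEAREST))
cv2.imwrite('pics/s8d.png',np.hstack(r))
E
```

```text
t4.88 pos [0.5293 0.1373 0.0008] jaw -41.6 xdir [-0.005 -0.001 -1.   ] F [ 0.5  0.6 -3.7] w 0.0109 q7 -1.4
   -> dx -0.42 dy 0.07 dz -0.03 twist -0.001  |0.4|
```

View pics/s8d.png

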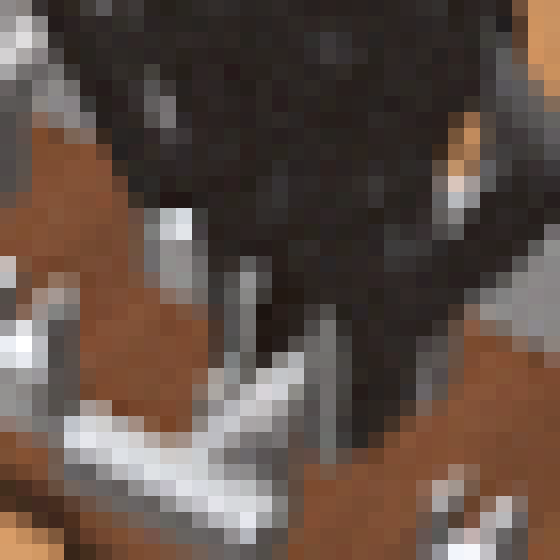

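Gripped at 10.9 mm, with the tips visually about 13 mm below the shank axis. I'll squeeze harder and pull straight up, slowly at first.

Request:
{"fn": "arm_command", "kwargs": {"commands": [{"dx":0,"dy":0,"dz":0,"twist":0},{"dx":0,"dy":0,"dz":0,"twist":0},{"dx":-0.2,"dy":0,"dz":0,"twist":0},{"dx":-0.5,"dy":0,"dz":0,"twist":0},{"dx":-0.8,"dy":0,"dz":0,"twist":0},{"dx":-1.2,"dy":0,"dz":0,"twist":0},{"dx":-1.7,"dy":0,"dz":0,"twist":0},{"dx":-2.4,"dy":0,"dz":0,"twist":0},{"dx":-3.2,"dy":0,"dz":0,"twist":0},{"dx":-3.2,"dy":0,"dz":0,"twist":0}], "grip": 1, "squeeze": 100}}

```text
clock: 5.77
position: [0.5304, 0.1374, 0.0347]
tool_rot: [-0.57, 1.568, -2.867]
force: [1.3, 0.4, -0.9]
grip_width: 0.0081
```

```bash
python3 - <<'E'
from h import *
go((.530,.137,.04),-41.6)
s=grab('side','pics/side9.png')
cv2.imwrite('pics/s9d.png',cv2.resize(s[130:210,200:300],None,fx=8,fy=7,interpolation=cv2.INTER_CUBIC))
E
```

```text
t5.77 pos [0.5304 0.1374 0.0347] jaw -41.7 xdir [-0.002 -0.001 -1.   ] F [ 1.3  0.4 -0.9] w 0.0081 q7 -1.38
   -> dx -0.53 dy -0.00 dz 0.06 twist -0.001  |0.5|
```

View pics/s9d.png

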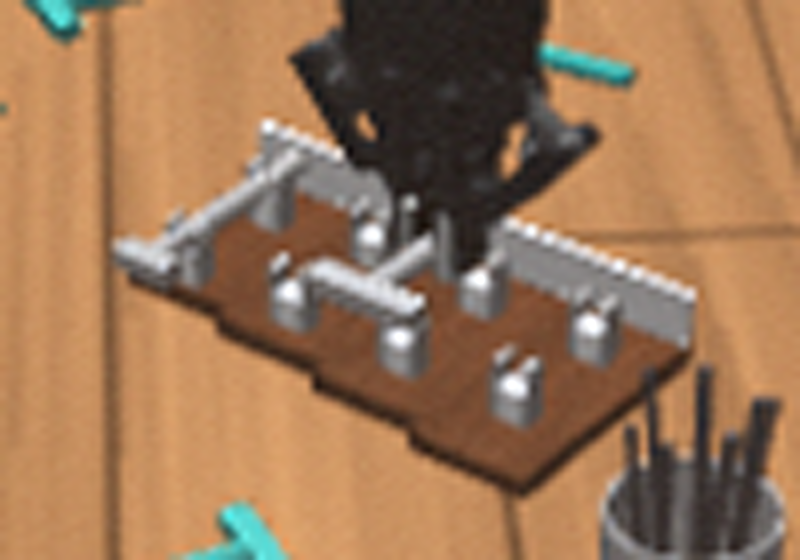

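The 48 is out and held level (head at crop ~(370,288)). Next I move it one place along +tool y (5.4 cm, rail −y) to seat3.

Request:
{"fn": "arm_command", "kwargs": {"commands": [{"dx":-0.5,"dy":0.8,"dz":0.05,"twist":0},{"dx":-0.5,"dy":2.4,"dz":0.05,"twist":0},{"dx":-0.5,"dy":4,"dz":0.05,"twist":0},{"dx":-0.5,"dy":5.4,"dz":0.05,"twist":0},{"dx":-0.5,"dy":5.4,"dz":0.05,"twist":0},{"dx":-0.5,"dy":5.4,"dz":0.05,"twist":0}]}}

```text
clock: 6.32
position: [0.5706, 0.1001, 0.0386]
tool_rot: [-0.569, 1.568, -2.869]
force: [0.0, 0.9, -2.3]
grip_width: 0.0081
```

```bash
python3 - <<'E'
from h import *
go((.5697,.1014,.001),-41.6)
s=grab('side','pics/side10.png')
cv2.imwrite('pics/s10d.png',cv2.resize(s[130:210,200:300],None,fx=8,fy=7,interpolation=cv2.INTER_CUBIC))
E
```

```text
t6.32 pos [0.5706 0.1001 0.0386] jaw -41.7 xdir [-0.003 -0.001 -1.   ] F [ 0.   0.9 -2.3] w 0.0081 q7 -1.28
   -> dx 3.76 dy -0.15 dz -0.05 twist -0.003  |3.8|
```

View pics/s10d.png

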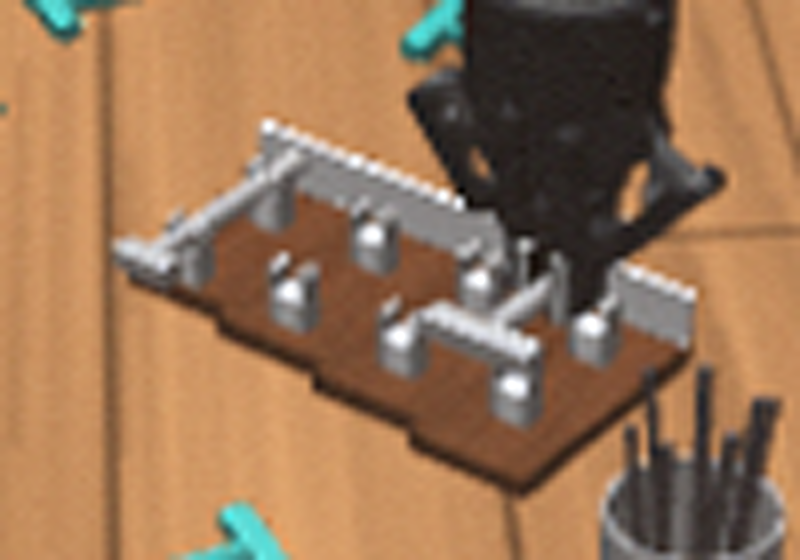

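Request:
{"fn": "arm_command", "kwargs": {"commands": [{"dx":0.8,"dy":-0.15,"dz":-0.05,"twist":0},{"dx":1.6,"dy":-0.15,"dz":-0.05,"twist":0},{"dx":2.2,"dy":-0.15,"dz":-0.05,"twist":0},{"dx":2.2,"dy":-0.15,"dz":-0.05,"twist":0},{"dx":2.5,"dy":-0.15,"dz":-0.05,"twist":0},{"dx":2.8,"dy":-0.15,"dz":-0.05,"twist":0},{"dx":3.1,"dy":-0.15,"dz":-0.05,"twist":0},{"dx":3.4,"dy":-0.15,"dz":-0.05,"twist":0},{"dx":3.7,"dy":-0.15,"dz":-0.05,"twist":0},{"dx":3.8,"dy":-0.15,"dz":-0.05,"twist":0},{"dx":3.8,"dy":-0.15,"dz":-0.05,"twist":0}]}}

```text
clock: 7.28
position: [0.5697, 0.1025, 0.0009]
tool_rot: [-0.701, 1.568, -2.999]
force: [-1.0, -0.6, 4.5]
grip_width: 0.0091
```

```bash
python3 - <<'E'
from h import *
go((.5697,.1014,.001),-41.6)
s=grab('side','pics/side11.png')
cv2.imwrite('pics/s11d.png',cv2.resize(s[130:210,200:300],None,fx=8,fy=7,interpolation=cv2.INTER_CUBIC))
E
```

```text
t7.28 pos [0.5697 0.1025 0.0009] jaw -41.7 xdir [-0.002 -0.    -1.   ] F [-1.  -0.6  4.5] w 0.0091 q7 -1.31
   -> dx -0.01 dy 0.07 dz 0.08 twist -0.001  |0.1|
```

View pics/s11d.png

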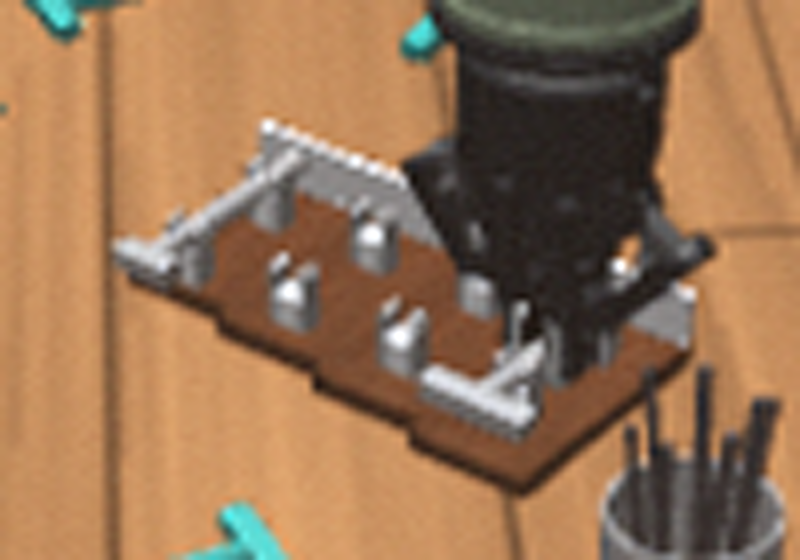

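Request:
{"fn": "arm_command", "kwargs": {"commands": [{"dx":0.2,"dy":0,"dz":0,"twist":0},{"dx":0.2,"dy":0,"dz":0,"twist":0},{"dx":0.2,"dy":0,"dz":0,"twist":0}]}}

```text
clock: 7.58
position: [0.5711, 0.103, 0.0005]
tool_rot: [2.814, 1.57, 0.515]
force: [-1.1, 0.7, 27.3]
grip_width: 0.0084
```

27 N with no further travel means it is seated on the saddles. Release, rise, and go 16.2 cm along −tool y to seat0.

Request:
{"fn": "arm_command", "kwargs": {"commands": [{"dx":0,"dy":0,"dz":0,"twist":0},{"dx":0,"dy":0,"dz":0,"twist":0},{"dx":0,"dy":0,"dz":0,"twist":0},{"dx":-1.5,"dy":0,"dz":0,"twist":0},{"dx":-3.5,"dy":0,"dz":0,"twist":0},{"dx":-6,"dy":0,"dz":0,"twist":0},{"dx":-6.5,"dy":-3,"dz":0,"twist":0},{"dx":-6.5,"dy":-6.5,"dz":0,"twist":0},{"dx":-6.5,"dy":-10,"dz":0,"twist":0},{"dx":-6.5,"dy":-13.5,"dz":0,"twist":0},{"dx":-6.5,"dy":-16,"dz":0,"twist":0},{"dx":-6.5,"dy":-16,"dz":0,"twist":0}], "grip": 0.3}}

```text
clock: 8.58
position: [0.4478, 0.213, 0.0655]
tool_rot: [-1.847, 1.569, 2.144]
force: [0.9, 1.1, 0.6]
grip_width: 0.0301
```

```bash
python3 - <<'E'
from h import *
go((.4487,.2090,.001),-41.6)
s=grab('side','pics/side12.png')
cv2.imwrite('pics/s12d.png',cv2.resize(s[130:210,200:300],None,fx=8,fy=7,interpolation=cv2.INTER_CUBIC))
E
```

```text
t8.58 pos [0.4478 0.213  0.0655] jaw -41.4 xdir [-0.001  0.001 -1.   ] F [0.9 1.1 0.6] w 0.0301 q7 -1.57
   -> dx 6.45 dy 0.34 dz 0.24 twist 0.004  |6.5|
```

View pics/s12d.png

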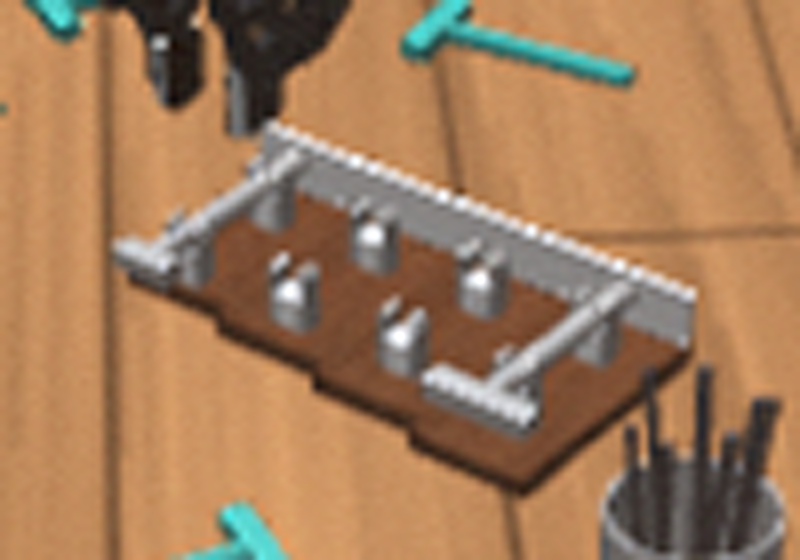

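The 48 sits in seat3 (head at crop ~(480,395)). Descend over the 27 at seat0 and grip.

Request:
{"fn": "arm_command", "kwargs": {"commands": [{"dx":0,"dy":0.3,"dz":0.2,"twist":0},{"dx":1,"dy":0.34,"dz":0.24,"twist":0},{"dx":2.5,"dy":0.34,"dz":0.24,"twist":0},{"dx":4,"dy":0.34,"dz":0.24,"twist":0},{"dx":5.4,"dy":0.34,"dz":0.24,"twist":0},{"dx":6.4,"dy":0.34,"dz":0.24,"twist":0},{"dx":6.4,"dy":0.34,"dz":0.24,"twist":0},{"dx":6.4,"dy":0.34,"dz":0.24,"twist":0}]}}

```text
clock: 9.3
position: [0.4507, 0.2066, 0.0009]
tool_rot: [-0.819, 1.57, -3.114]
force: [0.3, -0.9, -0.0]
grip_width: 0.0301
```

Request:
{"fn": "arm_command", "kwargs": {"commands": [{"dx":0,"dy":0,"dz":0,"twist":0},{"dx":0,"dy":0,"dz":0,"twist":0},{"dx":0,"dy":0,"dz":0,"twist":0}], "grip": 1, "squeeze": 60}}

```text
clock: 9.55
position: [0.4503, 0.2072, 0.0015]
tool_rot: [-1.434, 1.569, 2.555]
force: [-5.6, 3.9, 0.2]
grip_width: 0.0097
```

```bash
python3 - <<'E'
from h import *
go((.4487,.2090,.001),-41.6)
s=grab('side','pics/side13.png')
cv2.imwrite('pics/s13d.png',cv2.resize(s[130:210,200:300],None,fx=8,fy=7,interpolation=cv2.INTER_CUBIC))
E
```

```text
t9.55 pos [0.4503 0.2072 0.0015] jaw -41.5 xdir [-0.001  0.001 -1.   ] F [-5.6  3.9  0.2] w 0.0097 q7 -1.62
   -> dx 0.05 dy -0.24 dz -0.03 twist 0.002  |0.2|
```

View pics/s13d.png

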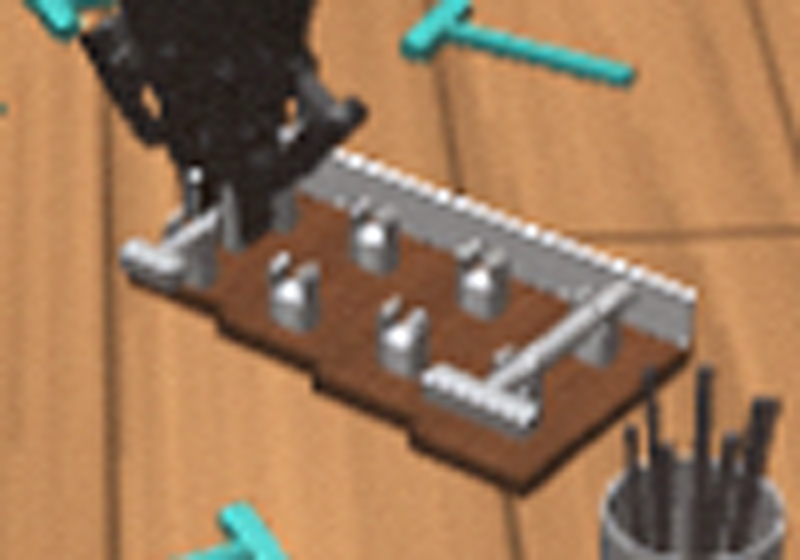

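Request:
{"fn": "arm_command", "kwargs": {"commands": [{"dx":0,"dy":-0.2,"dz":0,"twist":0},{"dx":0,"dy":-0.2,"dz":0,"twist":0},{"dx":-0.2,"dy":-0.2,"dz":0,"twist":0},{"dx":-0.5,"dy":-0.2,"dz":0,"twist":0},{"dx":-0.8,"dy":-0.2,"dz":0,"twist":0},{"dx":-1.2,"dy":-0.2,"dz":0,"twist":0},{"dx":-1.7,"dy":-0.2,"dz":0,"twist":0},{"dx":-2.4,"dy":-0.2,"dz":0,"twist":0},{"dx":-3.2,"dy":-0.2,"dz":0,"twist":0},{"dx":-3.8,"dy":-0.2,"dz":0,"twist":0},{"dx":-3.8,"dy":-0.2,"dz":0,"twist":0}], "grip": 1, "squeeze": 100}}

```text
clock: 10.52
position: [0.45, 0.2087, 0.0412]
tool_rot: [-3.05, 1.569, 0.938]
force: [0.7, 0.2, 0.7]
grip_width: 0.0
```

```bash
python3 - <<'E'
from h import *
go((.4891,.1731,.039),-41.6)
s=grab('side','pics/side14.png')
cv2.imwrite('pics/s14d.png',cv2.resize(s[130:210,200:300],None,fx=8,fy=7,interpolation=cv2.INTER_CUBIC))
E
```

```text
t10.52 pos [0.45   0.2087 0.0412] jaw -41.5 xdir [ 0.001  0.002 -1.   ] F [0.7 0.2 0.7] w 0.0 q7 -1.59
   -> dx 0.22 dy 5.29 dz 0.08 twist 0.002  |5.3|
```

View pics/s14d.png

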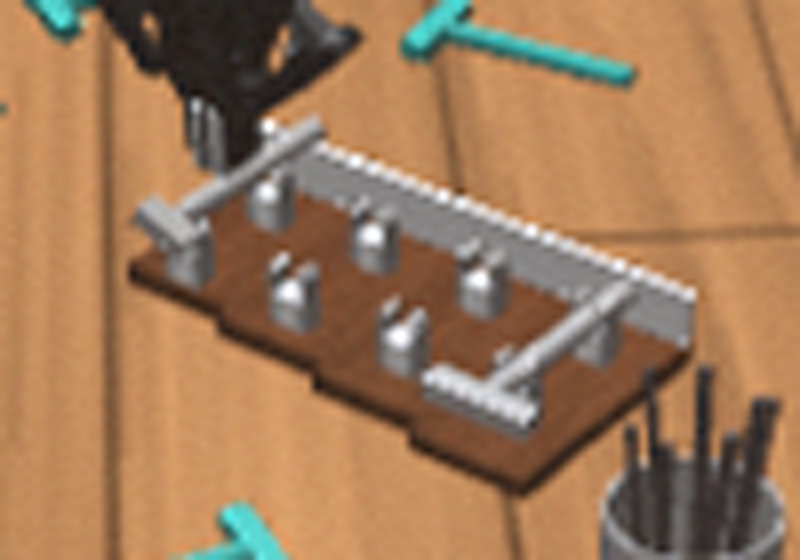

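The 27 came out of its clips but slipped out of the jaws. It now rests rolled on seat0's lips (head at crop ~(165,222)). My grip was too shallow, so I need the true tip height. I'll touch the rail base (12 mm high) gently with closed fingertips at rail y=0, between the empty seats 1 and 2.

Request:
{"fn": "arm_command", "kwargs": {"commands": [{"dx":-1.5,"dy":0,"dz":0,"twist":0},{"dx":-3.5,"dy":0,"dz":0,"twist":0},{"dx":-4,"dy":2,"dz":0,"twist":0},{"dx":-4,"dy":5,"dz":0,"twist":0},{"dx":-3,"dy":7.9,"dz":0,"twist":0},{"dx":-1,"dy":7.9,"dz":0,"twist":0},{"dx":1,"dy":7.9,"dz":0,"twist":0},{"dx":3,"dy":7.9,"dz":0,"twist":0},{"dx":4,"dy":7.9,"dz":0,"twist":0},{"dx":4,"dy":7.9,"dz":0,"twist":0}]}}

```text
clock: 11.4
position: [0.5078, 0.1559, -0.0014]
tool_rot: [-1.052, 1.569, 2.936]
force: [-0.0, 0.1, 0.3]
grip_width: 0.0002
```

```bash
python3 - <<'E'
from h import *
go((.5092,.155,-.005),-41.6)
s=grab('side','pics/side15.png');t=grab('top','pics/top15.png')
a=cv2.resize(s[130:210,200:300],None,fx=8,fy=7,interpolation=cv2.INTER_CUBIC)
cv2.imwrite('pics/s15d.png',a)
cv2.imwrite('pics/t15d.png',cv2.resize(t[140:240,155:255],None,fx=5.5,fy=5.5,interpolation=cv2.INTER_CUBIC))
E
```

```text
t11.40 pos [ 0.5078  0.1559 -0.0014] jaw -41.5 xdir [-0.002  0.    -1.   ] F [-0.   0.1  0.3] w 0.0002 q7 -1.46
   -> dx 0.36 dy 0.17 dz -0.02 twist 0.002  |0.4|
```

View pics/s15d.png

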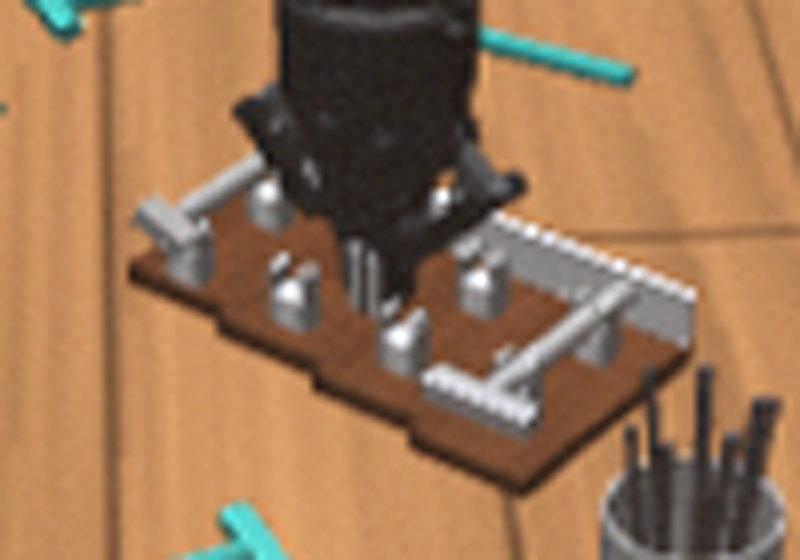

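View pics/t15d.png

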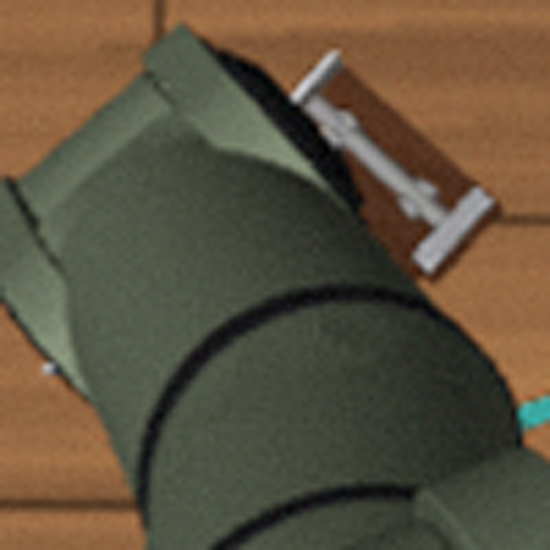

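Request:
{"fn": "arm_command", "kwargs": {"commands": [{"dx":0.25,"dy":0,"dz":0,"twist":0},{"dx":0.4,"dy":0,"dz":0,"twist":0},{"dx":0.4,"dy":0,"dz":0,"twist":0}]}}

```text
clock: 11.75
position: [0.5093, 0.1566, -0.0027]
tool_rot: [-3.115, 1.569, 0.873]
force: [-1.0, -0.0, -0.9]
grip_width: -0.0002
```

Request:
{"fn": "arm_command", "kwargs": {"commands": [{"dx":0.2,"dy":0,"dz":0,"twist":0},{"dx":0.2,"dy":0,"dz":0,"twist":0}]}}

```text
clock: 11.92
position: [0.5094, 0.1566, -0.0046]
tool_rot: [3.071, 1.568, 0.777]
force: [-1.2, 0.5, 1.0]
grip_width: -0.0002
```

Request:
{"fn": "arm_command", "kwargs": {"commands": [{"dx":0.2,"dy":0,"dz":0,"twist":0},{"dx":0.2,"dy":0,"dz":0,"twist":0}]}}

```text
clock: 12.08
position: [0.5094, 0.1565, -0.0068]
tool_rot: [3.079, 1.568, 0.785]
force: [-0.3, 0.7, -1.0]
grip_width: 0.0005
```

Request:
{"fn": "arm_command", "kwargs": {"commands": [{"dx":0.2,"dy":0,"dz":0,"twist":0},{"dx":0.3,"dy":0,"dz":0,"twist":0}]}}

```text
clock: 12.25
position: [0.5094, 0.1566, -0.0099]
tool_rot: [3.065, 1.568, 0.77]
force: [-5.3, -3.8, 31.5]
grip_width: -0.0001
```

Request:
{"fn": "arm_command", "kwargs": {"commands": [{"dx":0.2,"dy":0,"dz":0,"twist":0},{"dx":0.2,"dy":0,"dz":0,"twist":0}]}}

```text
clock: 12.42
position: [0.5095, 0.1565, -0.0101]
tool_rot: [2.612, 1.568, 0.317]
force: [-13.9, -5.4, 52.2]
grip_width: -0.0004
```

Request:
{"fn": "arm_command", "kwargs": {"commands": [{"dx":0.2,"dy":0,"dz":0,"twist":0},{"dx":0.2,"dy":0,"dz":0,"twist":0}]}}

```text
clock: 12.58
position: [0.5095, 0.1565, -0.0101]
tool_rot: [2.32, 1.567, 0.025]
force: [-15.0, -4.6, 56.1]
grip_width: -0.0
```

Contact came at reported z −0.0099, so true tip height = reported + 21.8 mm, which agrees with the pictures. I batched one step too many and pressed 56 N with the fingertips. For a deep grip I need a reported z of about −0.006 on the rail. Lifting clear now. I'll do the 37 next, which also frees the top view of the 27.

Request:
{"fn": "arm_command", "kwargs": {"commands": [{"dx":-3,"dy":0,"dz":0,"twist":0},{"dx":-7,"dy":0,"dz":0,"twist":0},{"dx":-11,"dy":0,"dz":0,"twist":0},{"dx":-15,"dy":0,"dz":0,"twist":0},{"dx":-18,"dy":0,"dz":0,"twist":0.1},{"dx":-19,"dy":0,"dz":0,"twist":0.2}], "grip": 0}}

```text
clock: 13.08
position: [0.5104, 0.157, 0.1845]
tool_rot: [2.752, 1.562, 0.253]
force: [0.4, 0.2, 0.6]
grip_width: 0.0426
```

```bash
python3 - <<'E'
from h import *
go((.578,-.3605,.18),22.6)
print('w pi',)
E
```

```text
t13.08 pos [0.5104 0.157  0.1845] jaw -53.2 xdir [ 0.009  0.002 -1.   ] F [0.4 0.2 0.6] w 0.0426 q7 -1.51
   -> dx 0.39 dy 45.49 dz 25.59 twist -1.323  |52.2|
w pi
```

Request:
{"fn": "arm_command", "kwargs": {"commands": [{"dx":0.4,"dy":3.5,"dz":2,"twist":0.12},{"dx":0.4,"dy":7,"dz":4,"twist":0.24},{"dx":0.4,"dy":10.5,"dz":6,"twist":0.36},{"dx":0.4,"dy":14,"dz":8,"twist":0.48},{"dx":0.4,"dy":17.5,"dz":10,"twist":0.6},{"dx":0.4,"dy":21,"dz":12,"twist":0.72},{"dx":0.4,"dy":24.5,"dz":14,"twist":0.84},{"dx":0.4,"dy":28,"dz":16,"twist":0.96},{"dx":0.4,"dy":31.5,"dz":18,"twist":1.08},{"dx":0.4,"dy":35,"dz":20,"twist":1.2},{"dx":0.4,"dy":38.5,"dz":22,"twist":1.32},{"dx":0.4,"dy":42,"dz":24,"twist":1.44}]}}

```text
clock: 14.08
position: [0.5696, -0.325, 0.1798]
tool_rot: [-2.095, 1.562, 0.243]
force: [0.3, 0.2, -0.2]
grip_width: 0.0425
```

```bash
python3 - <<'E'
from h import *
go((.578,-.3605,.08),22.6)
t=grab('top','pics/top16.png');s=grab('side','pics/side16.png')
a=cv2.resize(t[140:240,155:255],None,fx=4,fy=4,interpolation=cv2.INTER_CUBIC)
b=cv2.resize(s[140:205,205:265],None,fx=6,fy=6,interpolation=cv2.INTER_CUBIC)
b=cv2.copyMakeBorder(b,0,400-b.shape[0],0,0,cv2.BORDER_CONSTANT) if b.shape[0]<400 else b[:400]
cv2.imwrite('pics/p16.png',np.hstack([a,b]))
E
```

```text
t14.08 pos [ 0.5696 -0.325   0.1798] jaw -136.0 xdir [ 0.009  0.002 -1.   ] F [ 0.3  0.2 -0.2] w 0.0425 q7 -1.88
   -> dx 9.98 dy 1.94 dz -3.09 twist 0.373  |10.6|
```

View pics/p16.png

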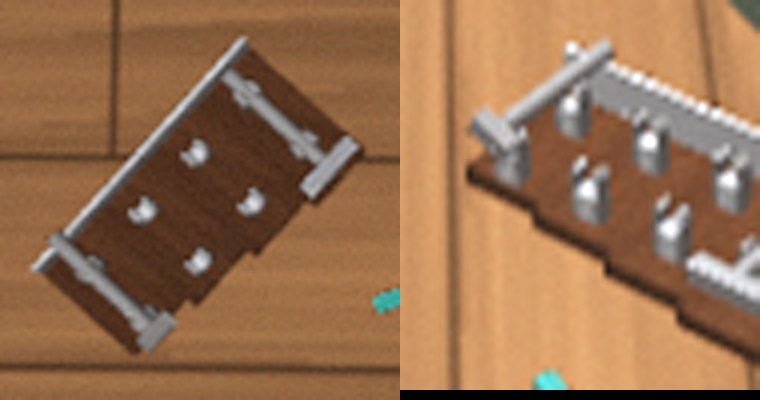

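The top view shows the 27 resting on seat0's lips, slid toward the strip (crop (58,240)–(155,330)). The 48 is in seat3 at the wide end. Now down onto the 37.

Request:
{"fn": "arm_command", "kwargs": {"commands": [{"dx":1,"dy":1,"dz":-1.5,"twist":0.12},{"dx":3,"dy":2,"dz":-3.1,"twist":0.24},{"dx":6,"dy":2,"dz":-3.1,"twist":0.36},{"dx":9,"dy":2,"dz":-3.1,"twist":0.373},{"dx":11,"dy":2,"dz":-3.1,"twist":0.373},{"dx":12,"dy":2,"dz":-3.1,"twist":0.373},{"dx":12,"dy":2,"dz":-3.1,"twist":0.373}]}}

```text
clock: 14.77
position: [0.5751, -0.3655, 0.0571]
tool_rot: [-1.835, 1.566, 0.125]
force: [0.1, -0.5, -0.7]
grip_width: 0.0424
```

```bash
python3 - <<'E'
from h import *
go((.5778,-.3615,-.0195),22.6)
s=grab('side','pics/side17.png')
cv2.imwrite('pics/s17.png',cv2.resize(s[260:350,240:340],None,fx=7,fy=6.5,interpolation=cv2.INTER_CUBIC))
E
```

```text
t14.77 pos [ 0.5751 -0.3655  0.0571] jaw -157.7 xdir [ 0.005  0.001 -1.   ] F [ 0.1 -0.5 -0.7] w 0.0424 q7 -2.14
   -> dx 7.66 dy -0.37 dz 0.28 twist -0.006  |7.7|
```

View pics/s17.png

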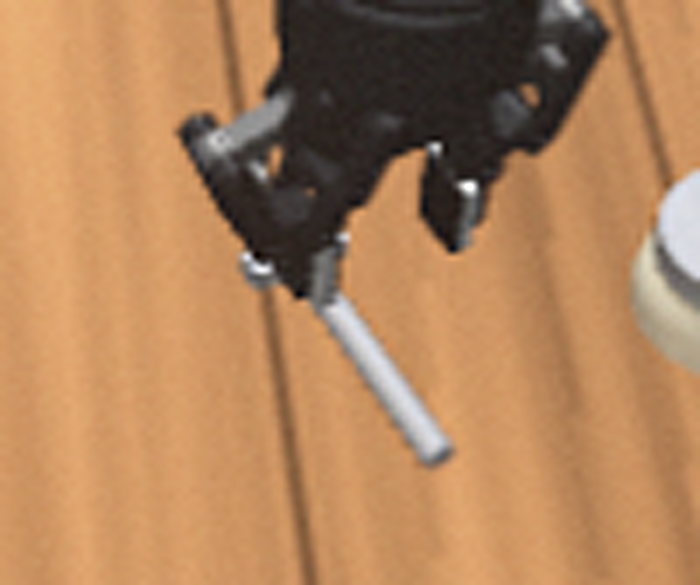

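Request:
{"fn": "arm_command", "kwargs": {"commands": [{"dx":1.5,"dy":-0.3,"dz":0.2,"twist":0},{"dx":3.5,"dy":-0.37,"dz":0.28,"twist":0},{"dx":5.5,"dy":-0.37,"dz":0.28,"twist":0},{"dx":6.4,"dy":-0.37,"dz":0.28,"twist":0},{"dx":6.4,"dy":-0.37,"dz":0.28,"twist":0}]}}

```text
clock: 15.23
position: [0.5782, -0.3618, -0.006]
tool_rot: [-1.91, 1.566, 0.049]
force: [-0.3, -0.6, -0.5]
grip_width: 0.0428
```

```bash
python3 - <<'E'
from h import *
go((.5778,-.3615,-.0195),22.6)
s=grab('side','pics/side18.png')
cv2.imwrite('pics/s18.png',cv2.resize(s[260:350,240:340],None,fx=7,fy=6.5,interpolation=cv2.INTER_CUBIC))
E
```

```text
t15.23 pos [ 0.5782 -0.3618 -0.006 ] jaw -157.7 xdir [ 0.005  0.    -1.   ] F [-0.3 -0.6 -0.5] w 0.0428 q7 -2.13
   -> dx 1.35 dy 0.04 dz 0.04 twist -0.006  |1.4|
```

View pics/s18.png

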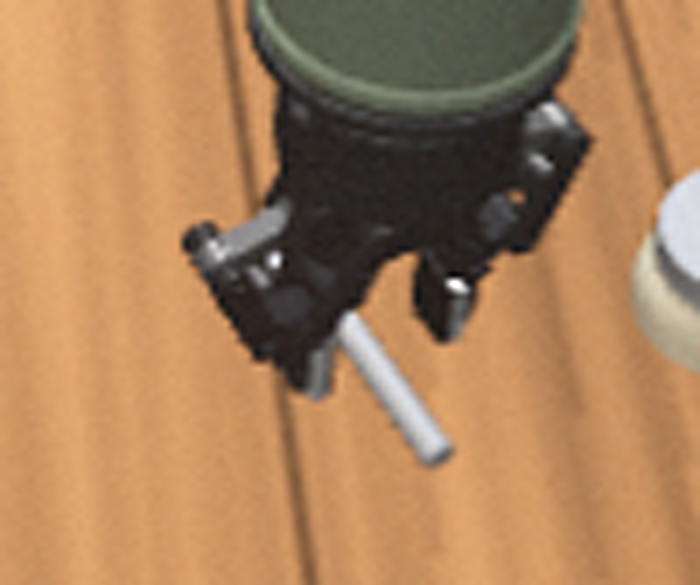

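Request:
{"fn": "arm_command", "kwargs": {"commands": [{"dx":0.6,"dy":0,"dz":0,"twist":0},{"dx":1.1,"dy":0,"dz":0,"twist":0},{"dx":1.3,"dy":0,"dz":0,"twist":0},{"dx":1.3,"dy":0,"dz":0,"twist":0}]}}

```text
clock: 15.62
position: [0.5788, -0.3623, -0.0178]
tool_rot: [-2.03, 1.564, -0.07]
force: [0.3, -0.0, -0.0]
grip_width: 0.0424
```

Request:
{"fn": "arm_command", "kwargs": {"commands": [{"dx":0,"dy":0,"dz":0,"twist":0},{"dx":0,"dy":0,"dz":0,"twist":0},{"dx":0,"dy":0,"dz":0,"twist":0},{"dx":0,"dy":0,"dz":0,"twist":0}], "grip": 1, "squeeze": 40}}

```text
clock: 15.95
position: [0.579, -0.3623, -0.0173]
tool_rot: [-2.05, 1.564, -0.091]
force: [-0.4, 0.9, 3.6]
grip_width: 0.01
```

Request:
{"fn": "arm_command", "kwargs": {"commands": [{"dx":0,"dy":0,"dz":0,"twist":0},{"dx":0.2,"dy":0,"dz":0,"twist":0},{"dx":0.35,"dy":0,"dz":0,"twist":0},{"dx":0.35,"dy":0,"dz":0,"twist":0}], "grip": 0.5}}

```text
clock: 16.28
position: [0.5788, -0.3622, -0.0213]
tool_rot: [-2.021, 1.564, -0.062]
force: [-0.8, 0.1, -0.5]
grip_width: 0.0212
```

Request:
{"fn": "arm_command", "kwargs": {"commands": [{"dx":0,"dy":0,"dz":0,"twist":0},{"dx":0,"dy":0,"dz":0,"twist":0},{"dx":0,"dy":0,"dz":0,"twist":0}], "grip": 1, "squeeze": 100}}

```text
clock: 16.53
position: [0.5788, -0.3624, -0.0211]
tool_rot: [-2.055, 1.564, -0.096]
force: [-1.4, -0.3, 5.2]
grip_width: 0.0077
```

Request:
{"fn": "arm_command", "kwargs": {"commands": [{"dx":-0.5,"dy":0,"dz":0,"twist":0},{"dx":-2,"dy":0,"dz":0,"twist":0},{"dx":-5,"dy":0,"dz":0,"twist":0},{"dx":-8,"dy":0,"dz":0,"twist":0},{"dx":-11,"dy":0,"dz":0,"twist":0},{"dx":-14,"dy":0,"dz":0,"twist":0},{"dx":-17,"dy":0,"dz":0,"twist":0},{"dx":-20,"dy":0,"dz":0,"twist":0},{"dx":-20,"dy":0,"dz":0,"twist":0}]}}

```text
clock: 17.28
position: [0.5794, -0.3639, 0.1864]
tool_rot: [-2.285, 1.556, -0.326]
force: [0.8, -0.4, -1.1]
grip_width: 0.0079
```

```bash
python3 - <<'E'
from h import *
go((.5293,.1373,.17),-41.6)
s=grab('side','pics/side19.png')
cv2.imwrite('pics/s19.png',cv2.resize(s[200:350,200:340],None,fx=5,fy=4,interpolation=cv2.INTER_CUBIC))
E
```

```text
t17.28 pos [ 0.5794 -0.3639  0.1864] jaw -157.8 xdir [ 0.014 -0.005 -1.   ] F [ 0.8 -0.4 -1.1] w 0.0079 q7 -2.16
   -> dx 1.33 dy -14.30 dz 48.30 twist 1.114  |50.4|
```

View pics/s19.png

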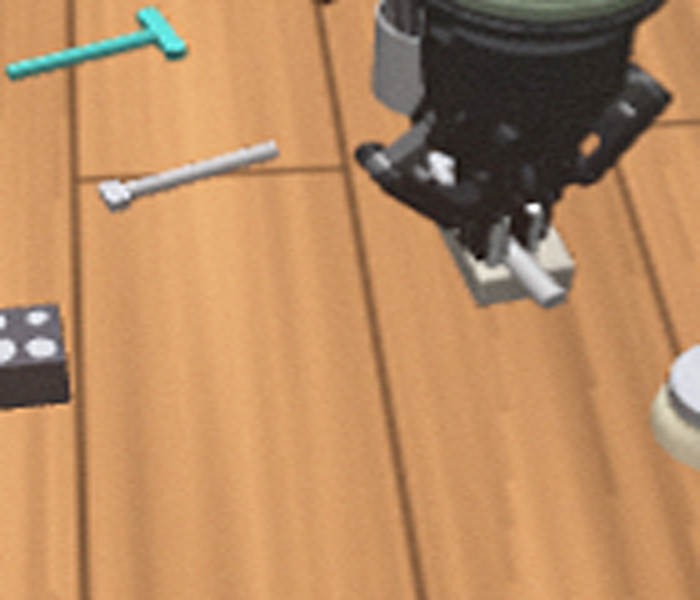

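Request:
{"fn": "arm_command", "kwargs": {"commands": [{"dx":0,"dy":-1.1,"dz":3.7,"twist":-0.12},{"dx":0,"dy":-2.2,"dz":7.4,"twist":-0.24},{"dx":0,"dy":-3.3,"dz":11.1,"twist":-0.36},{"dx":0,"dy":-4.4,"dz":14.8,"twist":-0.48},{"dx":0,"dy":-5.5,"dz":18.5,"twist":-0.6},{"dx":0,"dy":-6.6,"dz":22.2,"twist":-0.72},{"dx":0,"dy":-7.7,"dz":25.9,"twist":-0.84},{"dx":0,"dy":-8.8,"dz":29.6,"twist":-0.96},{"dx":0.3,"dy":-9.9,"dz":33.3,"twist":-1.08},{"dx":0.6,"dy":-11,"dz":37,"twist":-1.2},{"dx":0.9,"dy":-12.1,"dz":40.7,"twist":-1.32},{"dx":1.2,"dy":-13.2,"dz":44.4,"twist":-1.44}]}}

```text
clock: 18.33
position: [0.5321, 0.0993, 0.1693]
tool_rot: [2.574, 1.559, -0.305]
force: [1.0, 1.0, -0.5]
grip_width: 0.0078
```

```bash
python3 - <<'E'
from h import *
go((.5293,.1373,.08),-41.6)
E
```

```text
t18.33 pos [0.5321 0.0993 0.1693] jaw -74.9 xdir [ 0.011 -0.004 -1.   ] F [ 1.   1.  -0.5] w 0.0078 q7 -1.72
   -> dx 8.91 dy -3.80 dz -0.63 twist -0.582  |9.7|
```

Request:
{"fn": "arm_command", "kwargs": {"commands": [{"dx":1,"dy":-0.8,"dz":-0.1,"twist":-0.12},{"dx":2,"dy":-1.6,"dz":-0.2,"twist":-0.24},{"dx":4,"dy":-2.4,"dz":-0.4,"twist":-0.36},{"dx":6,"dy":-3.2,"dz":-0.6,"twist":-0.48},{"dx":8,"dy":-3.8,"dz":-0.6,"twist":-0.58},{"dx":9,"dy":-3.8,"dz":-0.6,"twist":-0.58},{"dx":9,"dy":-3.8,"dz":-0.6,"twist":-0.58},{"dx":9,"dy":-3.8,"dz":-0.6,"twist":-0.58}]}}

```text
clock: 19.0
position: [0.529, 0.1366, 0.0793]
tool_rot: [1.929, 1.559, -0.374]
force: [0.7, -0.4, -1.2]
grip_width: 0.0077
```

```bash
python3 - <<'E'
from h import *
go((.5293,.1373,.022),-41.6)
s=grab('side','pics/side20.png')
cv2.imwrite('pics/s20.png',cv2.resize(s[130:210,200:300],None,fx=8,fy=7,interpolation=cv2.INTER_CUBIC))
E
```

```text
t19.00 pos [0.529  0.1366 0.0793] jaw -41.9 xdir [ 0.011 -0.004 -1.   ] F [ 0.7 -0.4 -1.2] w 0.0077 q7 -1.36
   -> dx 5.73 dy -0.08 dz -0.05 twist -0.006  |5.7|
```

View pics/s20.png

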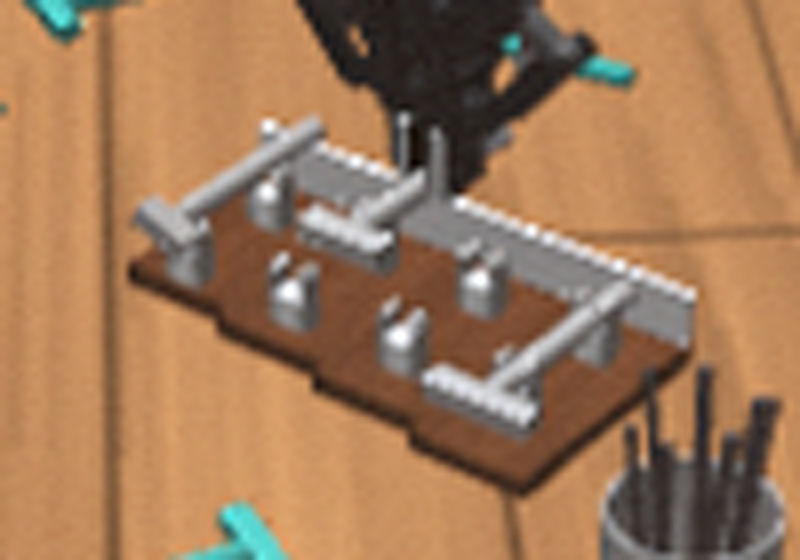

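Request:
{"fn": "arm_command", "kwargs": {"commands": [{"dx":1.5,"dy":-0.05,"dz":-0.05,"twist":0},{"dx":3.5,"dy":-0.05,"dz":-0.05,"twist":0},{"dx":5,"dy":-0.05,"dz":-0.05,"twist":0},{"dx":5.3,"dy":-0.05,"dz":-0.05,"twist":0},{"dx":5.6,"dy":-0.05,"dz":-0.05,"twist":0},{"dx":5.9,"dy":-0.05,"dz":-0.05,"twist":0},{"dx":6.2,"dy":-0.05,"dz":-0.05,"twist":0},{"dx":6.5,"dy":-0.05,"dz":-0.05,"twist":0},{"dx":6.8,"dy":-0.05,"dz":-0.05,"twist":0},{"dx":7,"dy":-0.05,"dz":-0.05,"twist":0},{"dx":7,"dy":-0.05,"dz":-0.05,"twist":0}], "squeeze": 120}}

```text
clock: 19.97
position: [0.5308, 0.1381, 0.0118]
tool_rot: [2.084, 1.557, -0.219]
force: [-8.9, 1.8, 22.1]
grip_width: 0.006
```

```bash
python3 - <<'E'
from h import *
go((.5293,.1373,.009),-41.6)
s=grab('side','pics/side21.png')
cv2.imwrite('pics/s21.png',cv2.resize(s[130:210,200:300],None,fx=8,fy=7,interpolation=cv2.INTER_CUBIC))
E
```

```text
t19.97 pos [0.5308 0.1381 0.0118] jaw -41.9 xdir [ 0.014 -0.003 -1.   ] F [-8.9  1.8 22.1] w 0.006 q7 -1.41
   -> dx 0.27 dy -0.07 dz 0.16 twist -0.005  |0.3|
```

View pics/s21.png

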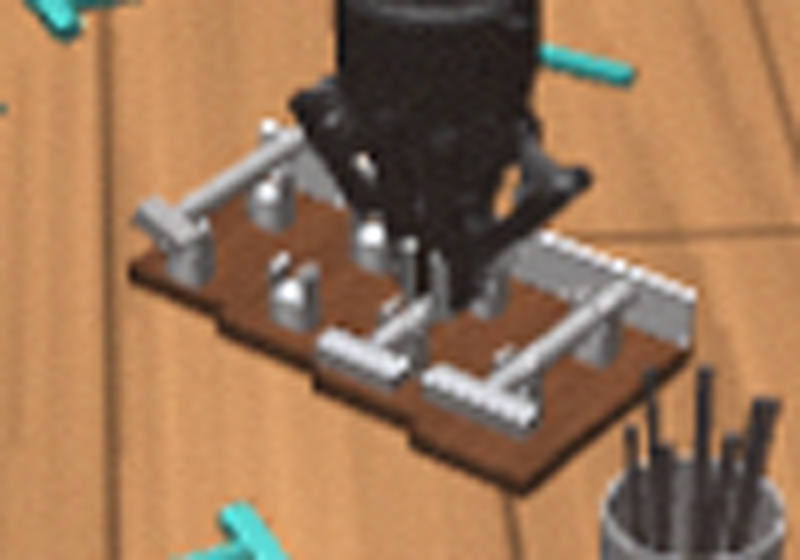

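Request:
{"fn": "arm_command", "kwargs": {"commands": [{"dx":-0.05,"dy":0,"dz":0,"twist":0},{"dx":-0.05,"dy":0,"dz":0,"twist":0},{"dx":-0.05,"dy":0,"dz":0,"twist":0},{"dx":-1.5,"dy":-0.1,"dz":0.2,"twist":0},{"dx":-2.5,"dy":-0.1,"dz":0.2,"twist":0},{"dx":-2.5,"dy":-0.1,"dz":0.2,"twist":0}], "grip": 0.5}}

```text
clock: 20.52
position: [0.5296, 0.1375, 0.0387]
tool_rot: [2.162, 1.554, -0.14]
force: [0.3, 0.4, 0.8]
grip_width: 0.0211
```

```bash
python3 - <<'E'
from h import *
go((.5293,.1373,.021),-41.6)
s=grab('side','pics/side22.png')
cv2.imwrite('pics/s22.png',cv2.resize(s[130:210,200:300],None,fx=8,fy=7,interpolation=cv2.INTER_CUBIC))
E
```

```text
t20.52 pos [0.5296 0.1375 0.0387] jaw -41.9 xdir [ 0.017 -0.002 -1.   ] F [0.3 0.4 0.8] w 0.0211 q7 -1.4
   -> dx 1.77 dy -0.03 dz 0.05 twist -0.006  |1.8|
```

View pics/s22.png

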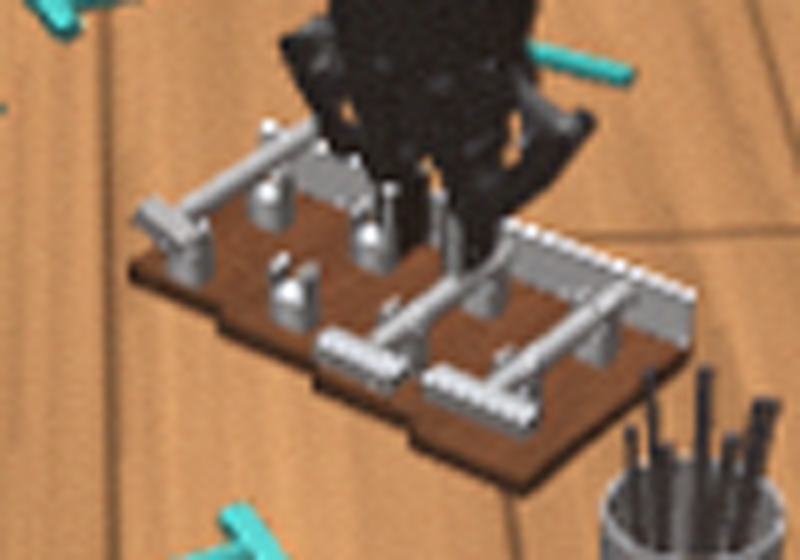

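The 37 looks clipped in seat2 (head at crop ~(362,355)). I'll confirm by pressing down on the shank with closed fingertips.

Request:
{"fn": "arm_command", "kwargs": {"commands": [{"dx":0,"dy":0,"dz":0,"twist":0},{"dx":0,"dy":0,"dz":0,"twist":0},{"dx":0.6,"dy":0,"dz":0,"twist":0},{"dx":1.2,"dy":0,"dz":0,"twist":0},{"dx":1.6,"dy":0,"dz":0,"twist":0},{"dx":1.8,"dy":0,"dz":0,"twist":0},{"dx":1.8,"dy":0,"dz":0,"twist":0}], "grip": 1, "squeeze": 30}}

```text
clock: 21.15
position: [0.5295, 0.137, 0.0197]
tool_rot: [2.094, 1.555, -0.209]
force: [-3.5, -2.8, 15.1]
grip_width: -0.0003
```

Contact came at reported 0.0197, so the shank top is at 41.5 mm against 42 expected: fully home. Next, measure the 27 lying on seat0's lips.

```bash
python3 - <<'E'
from h import *
f=lambda p,s,o:((p[0]+.5)/s-.5+o[0],(p[1]+.5)/s-.5+o[1])
T=lambda p:f(p,4,(155,140));S=lambda p:f(p,6,(205,140))
B=plane('top',[T((57,239)),T((155,331))],.05);print(B.round(4));d=B[0]-B[1];print(np.linalg.norm(d),np.degrees(np.arctan2(d[1],d[0])))
print('origin from tail',(B[0]-.045*d/np.linalg.norm(d)).round(4),'from head',(B[1]+.051*d/np.linalg.norm(d)).round(4))
print(tri(T((57,239)),S((607,48))),tri(T((155,331)),S((497,130))))
go((.4487,.2090,.06),-41.6)
E
```

```text
[[0.4865 0.2483 0.05  ]
 [0.4247 0.1805 0.05  ]]
0.09167985529309972 47.62323428867368
origin from tail [0.4562 0.215  0.05  ] from head [0.4591 0.2182 0.05  ]
(array([0.59119154, 0.2168364 , 0.0854259 ]), np.float64(0.2186310396217974)) (array([0.52792485, 0.15383952, 0.08424332]), np.float64(0.21095367873919996))
t21.15 pos [0.5295 0.137  0.0197] jaw -42.0 xdir [ 0.016 -0.003 -1.   ] F [-3.5 -2.8 15.1] w -0.0003 q7 -1.41
   -> dx -4.18 dy -10.77 dz 0.02 twist -0.006  |11.6|
```

Request:
{"fn": "arm_command", "kwargs": {"commands": [{"dx":-2,"dy":0,"dz":0,"twist":0},{"dx":-5,"dy":0,"dz":0,"twist":0},{"dx":-6,"dy":-2,"dz":-0.2,"twist":0},{"dx":-6,"dy":-5,"dz":-0.4,"twist":0},{"dx":-6,"dy":-8,"dz":-0.6,"twist":0},{"dx":-6,"dy":-10.8,"dz":-0.6,"twist":0},{"dx":-6,"dy":-10.8,"dz":-0.6,"twist":0},{"dx":-6,"dy":-10.8,"dz":-0.6,"twist":0}], "grip": 0.3}}

```text
clock: 21.82
position: [0.4514, 0.2149, 0.078]
tool_rot: [2.083, 1.555, -0.217]
force: [0.4, -0.5, -0.4]
grip_width: 0.03
```

```bash
python3 - <<'E'
from h import *
f=lambda p,s,o:((p[0]+.5)/s-.5+o[0],(p[1]+.5)/s-.5+o[1])
T=lambda p:f(p,4,(155,140));S=lambda p:f(p,6,(205,140))
print(tri(T((57,239)),S((207,48))),tri(T((155,331)),S((97,130))))
a=np.radians(48.4)
p=np.array([.4487,.2090])+.006*np.array([np.cos(a),np.sin(a)])
go((*p,.012),-41.6)
s=grab('side','pics/side23.png')
cv2.imwrite('pics/s23.png',cv2.resize(s[130:190,190:265],None,fx=10,fy=9.5,interpolation=cv2.INTER_CUBIC))
E
```

```text
(array([0.48768715, 0.24669407, 0.05779765]), np.float64(0.003166838639454346)) (array([0.42627323, 0.17961968, 0.05648519]), np.float64(0.003103326375814574))
t21.82 pos [0.4514 0.2149 0.078 ] jaw -41.8 xdir [ 0.015 -0.003 -1.   ] F [ 0.4 -0.5 -0.4] w 0.03 q7 -1.58
   -> dx 6.60 dy 0.10 dz 0.07 twist -0.003  |6.6|
```

View pics/s23.png

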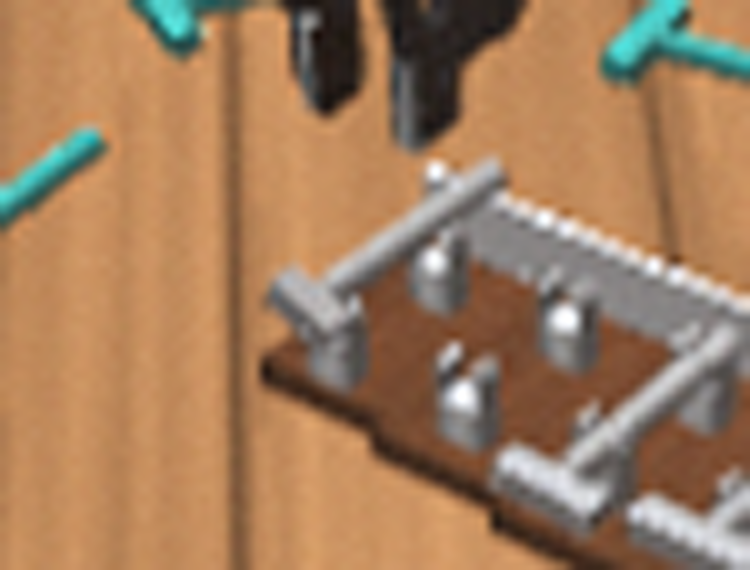

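Request:
{"fn": "arm_command", "kwargs": {"commands": [{"dx":1.5,"dy":0.05,"dz":0,"twist":0},{"dx":3,"dy":0.05,"dz":0,"twist":0},{"dx":4.5,"dy":0.05,"dz":0,"twist":0},{"dx":5.8,"dy":0.05,"dz":0,"twist":0},{"dx":6.6,"dy":0.05,"dz":0,"twist":0},{"dx":6.7,"dy":0.05,"dz":0,"twist":0},{"dx":6.7,"dy":0.05,"dz":0,"twist":0}]}}

```text
clock: 22.45
position: [0.4538, 0.2128, 0.0107]
tool_rot: [2.027, 1.555, -0.276]
force: [0.2, -0.5, 1.0]
grip_width: 0.0298
```

```bash
python3 - <<'E'
from h import *
go((.4527,.2135,.012),-41.6)
s=grab('side','pics/side24.png')
cv2.imwrite('pics/s24.png',cv2.resize(s[130:190,190:265],None,fx=10,fy=9.5,interpolation=cv2.INTER_CUBIC))
E
```

```text
t22.45 pos [0.4538 0.2128 0.0107] jaw -41.9 xdir [ 0.015 -0.004 -1.   ] F [ 0.2 -0.5  1. ] w 0.0298 q7 -1.64
   -> dx -0.13 dy -0.13 dz 0.03 twist -0.006  |0.2|
```

View pics/s24.png

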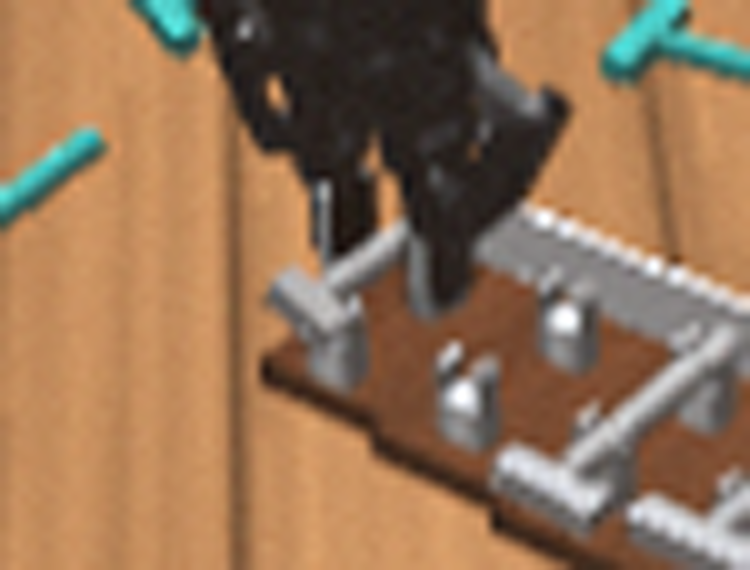

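Straddling the shank. Grip firmly and lift.

Request:
{"fn": "arm_command", "kwargs": {"commands": [{"dx":0,"dy":-0.1,"dz":0,"twist":0},{"dx":0,"dy":-0.1,"dz":0,"twist":0},{"dx":0,"dy":-0.1,"dz":0,"twist":0},{"dx":0,"dy":-0.1,"dz":0,"twist":0}], "grip": 1, "squeeze": 100}}

```text
clock: 22.83
position: [0.4535, 0.2144, 0.0119]
tool_rot: [2.133, 1.554, -0.169]
force: [-3.0, 2.3, 7.1]
grip_width: 0.0083
```

Request:
{"fn": "arm_command", "kwargs": {"commands": [{"dx":-0.4,"dy":0,"dz":0,"twist":0},{"dx":-1,"dy":0,"dz":0,"twist":0},{"dx":-2,"dy":0,"dz":0,"twist":0},{"dx":-2.5,"dy":0,"dz":0,"twist":0},{"dx":-2.5,"dy":0,"dz":0,"twist":0}]}}

```text
clock: 23.25
position: [0.4538, 0.2146, 0.0384]
tool_rot: [2.198, 1.552, -0.105]
force: [-0.1, -0.1, -1.0]
grip_width: 0.0083
```

```bash
python3 - <<'E'
from h import *
a=np.radians(48.4);X=np.array([np.cos(a),np.sin(a)])
p=np.array([.4891,.1731])-.004*X
go((*p,.035),-41.6)
s=grab('side','pics/side25.png')
cv2.imwrite('pics/s25.png',cv2.resize(s[130:190,190:265],None,fx=10,fy=9.5,interpolation=cv2.INTER_CUBIC))
E
```

```text
t23.25 pos [0.4538 0.2146 0.0384] jaw -41.9 xdir [ 0.018 -0.002 -1.   ] F [-0.1 -0.1 -1. ] w 0.0083 q7 -1.62
   -> dx 0.41 dy 5.39 dz 1.14 twist -0.006  |5.5|
```

View pics/s25.png

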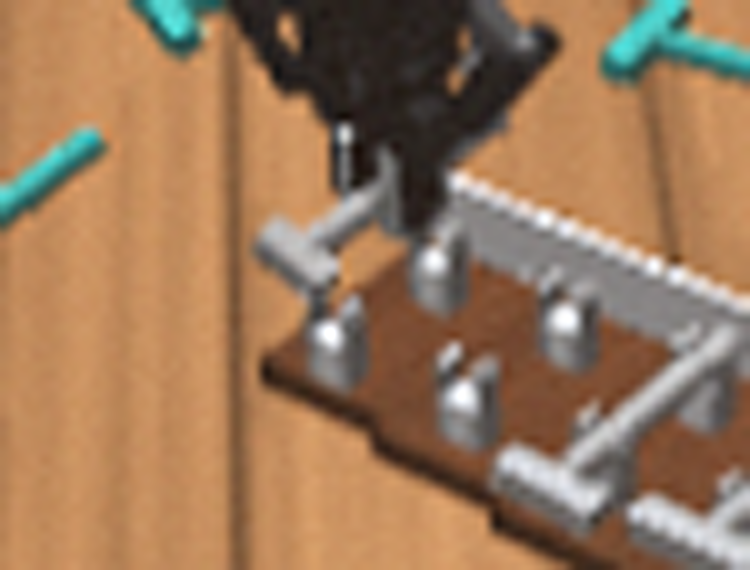

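Request:
{"fn": "arm_command", "kwargs": {"commands": [{"dx":-0.3,"dy":1,"dz":0.3,"twist":0},{"dx":-0.3,"dy":2.6,"dz":0.7,"twist":0},{"dx":-0.3,"dy":4.2,"dz":1.1,"twist":0},{"dx":-0.3,"dy":5.4,"dz":1.1,"twist":0},{"dx":-0.3,"dy":5.4,"dz":1.1,"twist":0},{"dx":-0.3,"dy":5.4,"dz":1.1,"twist":0}]}}

```text
clock: 23.8
position: [0.4866, 0.1701, 0.0412]
tool_rot: [2.188, 1.553, -0.116]
force: [-0.5, -0.2, -1.0]
grip_width: 0.0084
```

```bash
python3 - <<'E'
from h import *
a=np.radians(48.4);X=np.array([np.cos(a),np.sin(a)])
p=np.array([.4891,.1731])-.004*X
go((*p,-.001),-41.6)
s=grab('side','pics/side26.png')
cv2.imwrite('pics/s26.png',cv2.resize(s[130:210,200:300],None,fx=8,fy=7,interpolation=cv2.INTER_CUBIC))
E
```

```text
t23.80 pos [0.4866 0.1701 0.0412] jaw -42.0 xdir [ 0.018 -0.002 -1.   ] F [-0.5 -0.2 -1. ] w 0.0084 q7 -1.51
   -> dx 4.22 dy -0.07 dz 0.05 twist -0.007  |4.2|
```

View pics/s26.png

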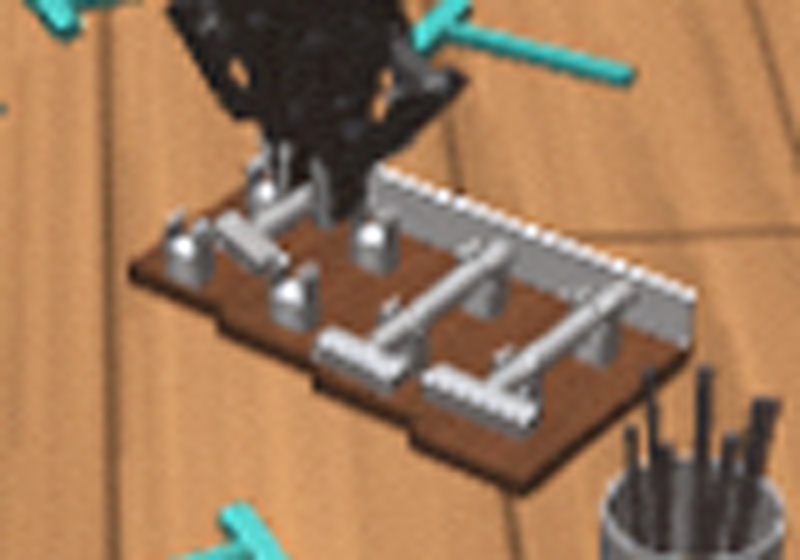

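Request:
{"fn": "arm_command", "kwargs": {"commands": [{"dx":1,"dy":-0.05,"dz":0,"twist":0},{"dx":2,"dy":-0.05,"dz":0,"twist":0},{"dx":2.6,"dy":-0.05,"dz":0,"twist":0},{"dx":2.6,"dy":-0.05,"dz":0,"twist":0},{"dx":2.9,"dy":-0.05,"dz":0,"twist":0},{"dx":3.2,"dy":-0.05,"dz":0,"twist":0},{"dx":3.5,"dy":-0.05,"dz":0,"twist":0},{"dx":3.8,"dy":-0.05,"dz":0,"twist":0},{"dx":4.1,"dy":-0.05,"dz":0,"twist":0},{"dx":4.2,"dy":-0.05,"dz":0,"twist":0},{"dx":4.2,"dy":-0.05,"dz":0,"twist":0}]}}

```text
clock: 24.77
position: [0.4867, 0.1712, 0.0007]
tool_rot: [2.189, 1.552, -0.114]
force: [-10.7, -3.9, 50.3]
grip_width: 0.0085
```

```bash
python3 - <<'E'
from h import *
go((.4864,.1701,-.001),-41.6)
s=grab('side','pics/side27.png')
cv2.imwrite('pics/s27.png',cv2.resize(s[130:210,200:300],None,fx=8,fy=7,interpolation=cv2.INTER_CUBIC))
E
```

```text
t24.77 pos [0.4867 0.1712 0.0007] jaw -41.9 xdir [ 0.019 -0.002 -1.   ] F [-10.7  -3.9  50.3] w 0.0085 q7 -1.54
   -> dx 0.17 dy 0.05 dz 0.10 twist -0.005  |0.2|
```

View pics/s27.png

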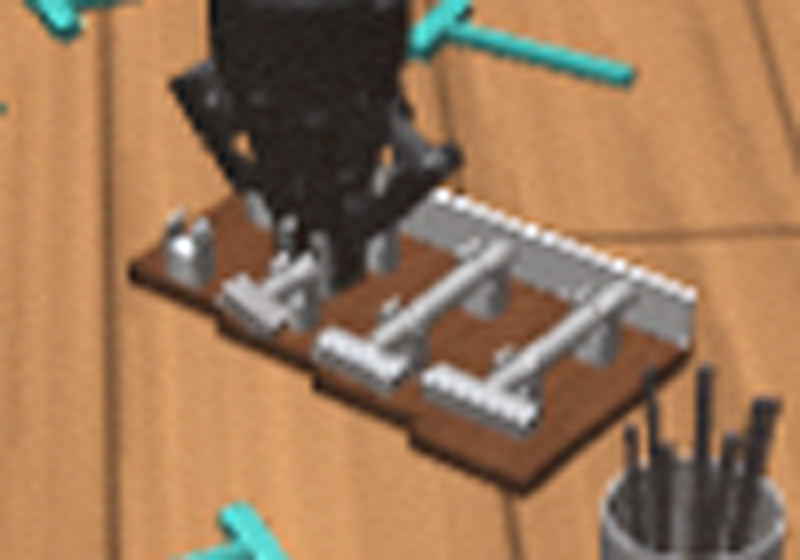

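50 N against a hard stop at the home height, so the 27 is seated in seat1. Release and head for the 18.

Request:
{"fn": "arm_command", "kwargs": {"commands": [{"dx":-0.1,"dy":0,"dz":0,"twist":0},{"dx":-0.1,"dy":0,"dz":0,"twist":0},{"dx":-0.1,"dy":0,"dz":0,"twist":0},{"dx":-1.5,"dy":0,"dz":0,"twist":0},{"dx":-4,"dy":0,"dz":0,"twist":0},{"dx":-8,"dy":0,"dz":0,"twist":0},{"dx":-11,"dy":0,"dz":0,"twist":0},{"dx":-11,"dy":0,"dz":0,"twist":0}], "grip": 0.5}}

```text
clock: 25.48
position: [0.4866, 0.1725, 0.1154]
tool_rot: [2.318, 1.546, 0.015]
force: [1.3, -0.1, 0.5]
grip_width: 0.0212
```

```bash
python3 - <<'E'
from h import *
go((.4671,-.1255,.1),-68.65)
s=grab('side','pics/side28.png')
cv2.imwrite('pics/s28.png',cv2.resize(s[130:210,200:300],None,fx=8,fy=7,interpolation=cv2.INTER_CUBIC))
E
```

```text
t25.48 pos [0.4866 0.1725 0.1154] jaw -41.9 xdir [ 0.024  0.    -1.   ] F [ 1.3 -0.1  0.5] w 0.0212 q7 -1.45
   -> dx 1.48 dy 18.43 dz 23.51 twist 0.466  |29.9|
```

View pics/s28.png

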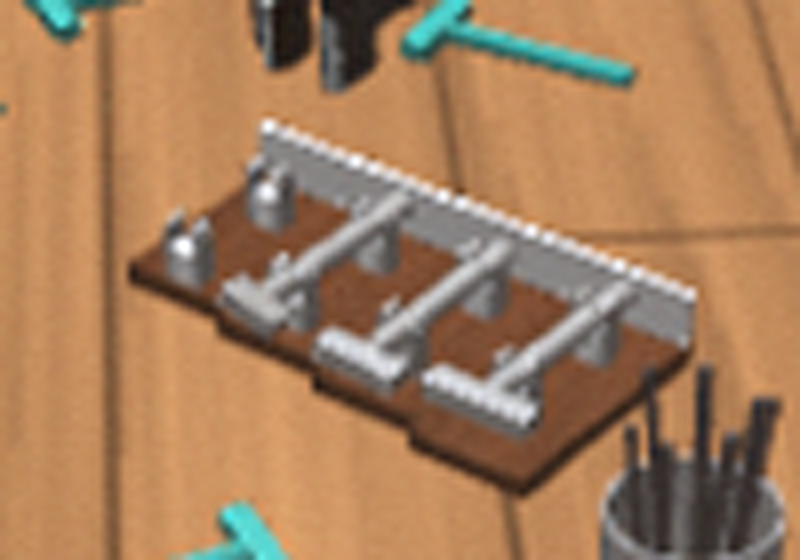

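All three are home. On to the 18.

Request:
{"fn": "arm_command", "kwargs": {"commands": [{"dx":0,"dy":2.3,"dz":2.95,"twist":0.06},{"dx":0,"dy":4.6,"dz":5.9,"twist":0.12},{"dx":0,"dy":6.9,"dz":8.85,"twist":0.18},{"dx":0,"dy":9.2,"dz":11.8,"twist":0.24},{"dx":0.5,"dy":11.5,"dz":14.7,"twist":0.3},{"dx":1,"dy":13.8,"dz":17.6,"twist":0.36},{"dx":2,"dy":16.1,"dz":20.6,"twist":0.42},{"dx":3.5,"dy":18.4,"dz":23.5,"twist":0.466},{"dx":5,"dy":18.4,"dz":23.5,"twist":0.466},{"dx":5.5,"dy":18.4,"dz":23.5,"twist":0.466},{"dx":5.5,"dy":18.4,"dz":23.5,"twist":0.466}], "grip": 0.2}}

```text
clock: 26.45
position: [0.4659, -0.1252, 0.056]
tool_rot: [2.798, 1.551, 0.03]
force: [-0.7, 0.3, -0.7]
grip_width: 0.0342
```

```bash
python3 - <<'E'
from h import *
go((.4671,-.1255,-.0215),-68.65)
s=grab('side','pics/side29.png')
cv2.imwrite('pics/s29.png',cv2.resize(s[190:280,190:290],None,fx=7,fy=6.5,interpolation=cv2.INTER_CUBIC))
E
```

```text
t26.45 pos [ 0.4659 -0.1252  0.056 ] jaw -68.6 xdir [ 0.019  0.001 -1.   ] F [-0.7  0.3 -0.7] w 0.0342 q7 -1.25
   -> dx 7.75 dy 0.02 dz 0.05 twist 0.001  |7.8|
```

View pics/s29.png

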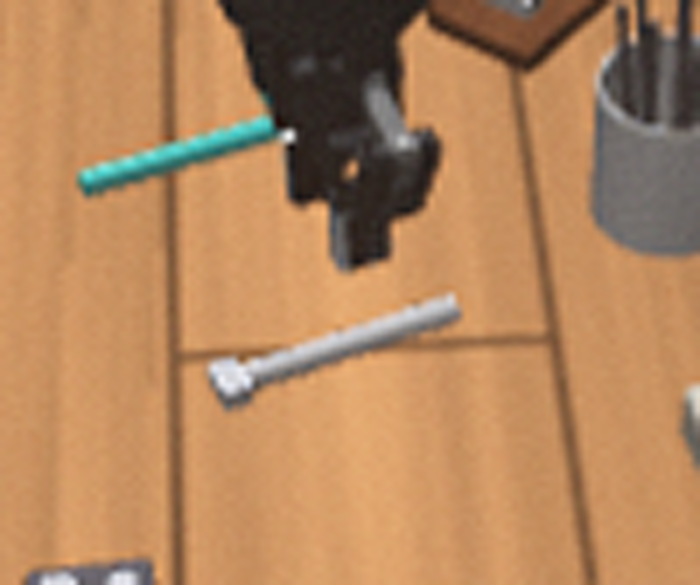

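Request:
{"fn": "arm_command", "kwargs": {"commands": [{"dx":1.5,"dy":0,"dz":0,"twist":0},{"dx":3.5,"dy":0,"dz":0,"twist":0},{"dx":5.5,"dy":0,"dz":0,"twist":0},{"dx":6.5,"dy":0,"dz":0,"twist":0},{"dx":6.5,"dy":0,"dz":0,"twist":0}]}}

```text
clock: 26.92
position: [0.4674, -0.1233, -0.0092]
tool_rot: [2.827, 1.552, 0.062]
force: [-1.4, 0.9, -0.5]
grip_width: 0.0341
```

```bash
python3 - <<'E'
from h import *
go((.4671,-.1255,-.0205),-68.65)
s=grab('side','pics/side30.png')
cv2.imwrite('pics/s30.png',cv2.resize(s[190:280,190:290],None,fx=7,fy=6.5,interpolation=cv2.INTER_CUBIC))
E
```

```text
t26.92 pos [ 0.4674 -0.1233 -0.0092] jaw -68.4 xdir [ 0.018  0.001 -1.   ] F [-1.4  0.9 -0.5] w 0.0341 q7 -1.29
   -> dx 1.13 dy 0.18 dz 0.12 twist 0.004  |1.2|
```

View pics/s30.png

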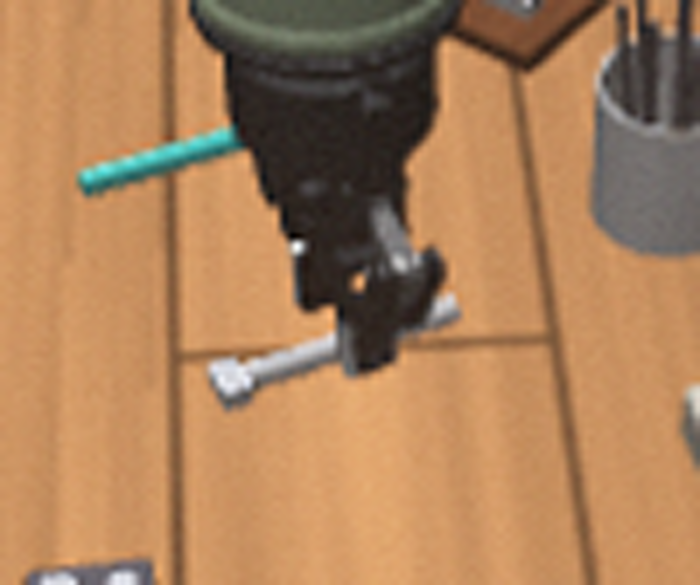

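Request:
{"fn": "arm_command", "kwargs": {"commands": [{"dx":0.5,"dy":0.1,"dz":0.1,"twist":0},{"dx":1,"dy":0.15,"dz":0.1,"twist":0},{"dx":1.2,"dy":0.15,"dz":0.1,"twist":0},{"dx":1.2,"dy":0.15,"dz":0.1,"twist":0},{"dx":1.2,"dy":0.15,"dz":0.1,"twist":0}]}}

```text
clock: 27.38
position: [0.4677, -0.1255, -0.0199]
tool_rot: [2.806, 1.551, 0.041]
force: [-0.3, 0.5, 0.1]
grip_width: 0.0342
```

Request:
{"fn": "arm_command", "kwargs": {"commands": [{"dx":0,"dy":0,"dz":0,"twist":0},{"dx":0,"dy":0,"dz":0,"twist":0},{"dx":0,"dy":0,"dz":0,"twist":0},{"dx":0,"dy":0,"dz":0,"twist":0}], "grip": 1, "squeeze": 100}}

```text
clock: 27.72
position: [0.4679, -0.1255, -0.0194]
tool_rot: [2.796, 1.551, 0.03]
force: [-3.1, 1.4, 11.5]
grip_width: 0.0076
```

Request:
{"fn": "arm_command", "kwargs": {"commands": [{"dx":-0.4,"dy":0,"dz":0,"twist":0},{"dx":-2,"dy":0,"dz":0,"twist":0},{"dx":-5,"dy":0,"dz":0,"twist":0},{"dx":-8,"dy":0,"dz":0,"twist":0},{"dx":-11,"dy":0,"dz":0,"twist":0},{"dx":-13,"dy":0,"dz":0,"twist":0},{"dx":-13,"dy":0,"dz":0,"twist":0}]}}

```text
clock: 28.3
position: [0.467, -0.1262, 0.1145]
tool_rot: [2.737, 1.545, -0.029]
force: [1.2, -0.4, -0.0]
grip_width: 0.0075
```

```bash
python3 - <<'E'
from h import *
go((.4487,.2090,.1),-41.6)
s=grab('side','pics/side31.png')
cv2.imwrite('pics/s31.png',cv2.resize(s[160:280,190:310],None,fx=6,fy=5,interpolation=cv2.INTER_CUBIC))
E
```

```text
t28.30 pos [ 0.467  -0.1262  0.1145] jaw -68.5 xdir [ 0.026 -0.001 -1.   ] F [ 1.2 -0.4 -0. ] w 0.0075 q7 -1.21
   -> dx 1.38 dy -31.86 dz -10.56 twist -0.469  |33.6|
```

View pics/s31.png

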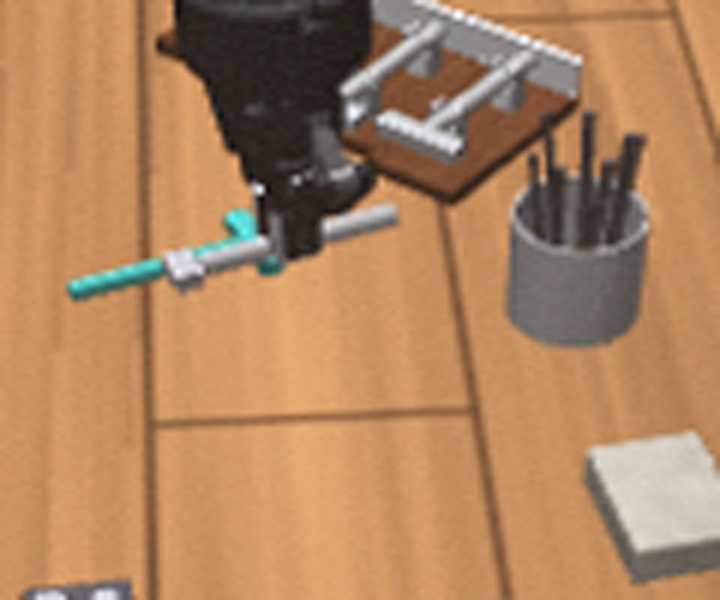

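Request:
{"fn": "arm_command", "kwargs": {"commands": [{"dx":0,"dy":-3.5,"dz":-1.2,"twist":-0.05},{"dx":0,"dy":-7,"dz":-2.4,"twist":-0.1},{"dx":0,"dy":-10.5,"dz":-3.5,"twist":-0.15},{"dx":0,"dy":-14,"dz":-4.7,"twist":-0.2},{"dx":0,"dy":-17.5,"dz":-5.8,"twist":-0.26},{"dx":0,"dy":-21,"dz":-7,"twist":-0.32},{"dx":0.3,"dy":-24.5,"dz":-8.2,"twist":-0.38},{"dx":0.7,"dy":-28,"dz":-9.3,"twist":-0.43},{"dx":1.5,"dy":-31.9,"dz":-10.6,"twist":-0.47},{"dx":3,"dy":-31.9,"dz":-10.6,"twist":-0.47},{"dx":3.5,"dy":-31.9,"dz":-10.6,"twist":-0.47},{"dx":3.5,"dy":-31.9,"dz":-10.6,"twist":-0.47}]}}

```text
clock: 29.35
position: [0.4473, 0.2088, 0.0752]
tool_rot: [2.188, 1.55, -0.108]
force: [-0.9, -0.7, -1.3]
grip_width: 0.0078
```

```bash
python3 - <<'E'
from h import *
go((.4487,.2090,.024),-41.6)
s=grab('side','pics/side32.png')
cv2.imwrite('pics/s32.png',cv2.resize(s[130:190,190:265],None,fx=10,fy=9.5,interpolation=cv2.INTER_CUBIC))
E
```

```text
t29.35 pos [0.4473 0.2088 0.0752] jaw -41.5 xdir [ 0.02  -0.002 -1.   ] F [-0.9 -0.7 -1.3] w 0.0078 q7 -1.6
   -> dx 5.12 dy 0.01 dz -0.04 twist 0.001  |5.1|
```

View pics/s32.png

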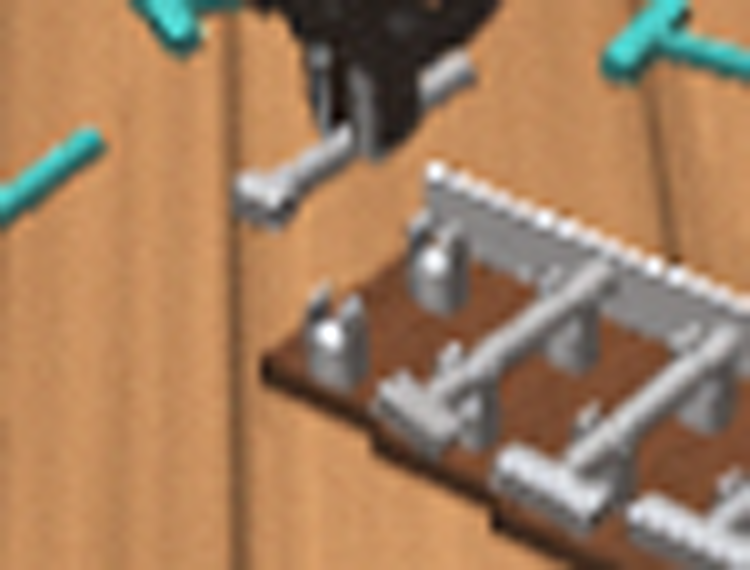

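Request:
{"fn": "arm_command", "kwargs": {"commands": [{"dx":1.5,"dy":0,"dz":0,"twist":0},{"dx":3,"dy":0,"dz":0,"twist":0},{"dx":4.5,"dy":0,"dz":0,"twist":0},{"dx":4.8,"dy":0,"dz":0,"twist":0},{"dx":4.8,"dy":0,"dz":0,"twist":0}], "squeeze": 120}}

```text
clock: 29.82
position: [0.4489, 0.2073, 0.0279]
tool_rot: [2.161, 1.55, -0.137]
force: [-0.2, -0.2, -0.4]
grip_width: 0.0066
```

```bash
python3 - <<'E'
from h import *
go((.4487,.2090,.0105),-41.6)
E
```

```text
t29.82 pos [0.4489 0.2073 0.0279] jaw -41.7 xdir [ 0.021 -0.003 -1.   ] F [-0.2 -0.2 -0.4] w 0.0066 q7 -1.65
   -> dx 1.74 dy -0.16 dz -0.10 twist -0.001  |1.8|
```

Request:
{"fn": "arm_command", "kwargs": {"commands": [{"dx":0,"dy":-0.15,"dz":-0.1,"twist":0},{"dx":0.3,"dy":-0.15,"dz":-0.1,"twist":0},{"dx":0.6,"dy":-0.15,"dz":-0.1,"twist":0},{"dx":0.9,"dy":-0.15,"dz":-0.1,"twist":0},{"dx":1.2,"dy":-0.15,"dz":-0.1,"twist":0},{"dx":1.5,"dy":-0.15,"dz":-0.1,"twist":0},{"dx":1.75,"dy":-0.15,"dz":-0.1,"twist":0},{"dx":1.75,"dy":-0.15,"dz":-0.1,"twist":0}]}}

```text
clock: 30.48
position: [0.4488, 0.2091, 0.0106]
tool_rot: [2.164, 1.55, -0.134]
force: [-3.3, 0.4, 9.5]
grip_width: 0.0067
```

```bash
python3 - <<'E'
from h import *
go((.4487,.2090,.0105),-41.6)
s=grab('side','pics/side33.png')
cv2.imwrite('pics/s33.png',cv2.resize(s[130:190,190:265],None,fx=10,fy=9.5,interpolation=cv2.INTER_CUBIC))
E
```

```text
t30.48 pos [0.4488 0.2091 0.0106] jaw -41.7 xdir [ 0.021 -0.003 -1.   ] F [-3.3  0.4  9.5] w 0.0067 q7 -1.67
   -> dx 0.01 dy 0.00 dz 0.01 twist -0.001  |0.0|
```

View pics/s33.png

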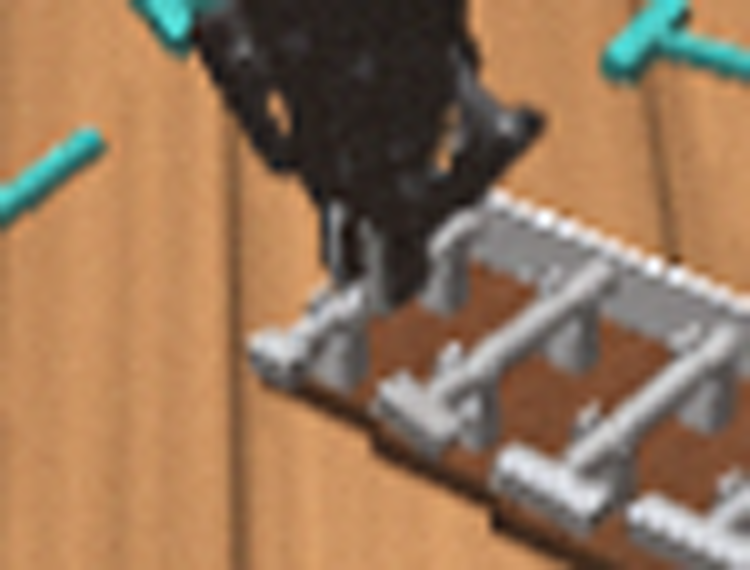

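The 18 is in. Release, then press-check with closed fingertips.

Request:
{"fn": "arm_command", "kwargs": {"commands": [{"dx":0,"dy":0,"dz":0,"twist":0},{"dx":0,"dy":0,"dz":0,"twist":0},{"dx":0,"dy":0,"dz":0,"twist":0},{"dx":-1.5,"dy":0,"dz":0,"twist":0},{"dx":-3,"dy":0,"dz":0,"twist":0},{"dx":-3,"dy":0,"dz":0,"twist":0}], "grip": 0.5}}

```text
clock: 31.03
position: [0.4491, 0.2096, 0.0426]
tool_rot: [2.227, 1.548, -0.071]
force: [0.6, -0.1, -1.2]
grip_width: 0.0214
```

Request:
{"fn": "arm_command", "kwargs": {"commands": [{"dx":0,"dy":0,"dz":0,"twist":0},{"dx":0,"dy":0,"dz":0,"twist":0},{"dx":0,"dy":0,"dz":0,"twist":0}], "grip": 1, "squeeze": 30}}

```text
clock: 31.28
position: [0.4489, 0.2094, 0.0421]
tool_rot: [2.21, 1.548, -0.088]
force: [0.4, -0.3, -0.3]
grip_width: 0.0
```

```bash
python3 - <<'E'
from h import *
go((.4487,.2090,.020),-41.6)
E
```

```text
t31.28 pos [0.4489 0.2094 0.0421] jaw -41.7 xdir [ 0.023 -0.002 -1.   ] F [ 0.4 -0.3 -0.3] w 0.0 q7 -1.64
   -> dx 2.21 dy -0.03 dz 0.08 twist -0.002  |2.2|
```

Request:
{"fn": "arm_command", "kwargs": {"commands": [{"dx":0.8,"dy":0,"dz":0,"twist":0},{"dx":1.5,"dy":0,"dz":0,"twist":0},{"dx":1.9,"dy":0,"dz":0,"twist":0},{"dx":2.1,"dy":0,"dz":0,"twist":0},{"dx":2.2,"dy":0,"dz":0,"twist":0},{"dx":2.2,"dy":0,"dz":0,"twist":0}]}}

```text
clock: 31.78
position: [0.449, 0.2091, 0.0199]
tool_rot: [2.165, 1.549, -0.133]
force: [-3.2, -2.1, 8.0]
grip_width: -0.0001
```

Seat0 contact at reported 0.0199, so the shank top is at 41.7 mm: home. Same check on seat1, then seat3.

Request:
{"fn": "arm_command", "kwargs": {"commands": [{"dx":-1.5,"dy":0,"dz":0,"twist":0},{"dx":-2.5,"dy":1,"dz":0,"twist":0},{"dx":-2.5,"dy":3,"dz":0,"twist":0},{"dx":-2.5,"dy":5.4,"dz":0.05,"twist":0},{"dx":-2,"dy":5.4,"dz":0.05,"twist":0},{"dx":-1.2,"dy":5.4,"dz":0.05,"twist":0},{"dx":-0.5,"dy":5.4,"dz":0.05,"twist":0},{"dx":-0.2,"dy":5.4,"dz":0.05,"twist":0},{"dx":0,"dy":5.4,"dz":0.05,"twist":0},{"dx":0,"dy":5.4,"dz":0.05,"twist":0}]}}

```text
clock: 32.62
position: [0.4883, 0.1732, 0.0204]
tool_rot: [2.142, 1.55, -0.155]
force: [0.4, -0.4, 0.4]
grip_width: -0.0003
```

Request:
{"fn": "arm_command", "kwargs": {"commands": [{"dx":-1.5,"dy":0,"dz":0,"twist":0},{"dx":-2.5,"dy":1,"dz":0,"twist":0},{"dx":-2.5,"dy":4,"dz":0,"twist":0},{"dx":-2.5,"dy":7,"dz":0,"twist":0},{"dx":-2.5,"dy":10,"dz":0.05,"twist":0},{"dx":-2.5,"dy":10.8,"dz":0.05,"twist":0},{"dx":-1.5,"dy":10.8,"dz":0.05,"twist":0},{"dx":-0.7,"dy":10.8,"dz":0.05,"twist":0},{"dx":-0.4,"dy":10.8,"dz":0.05,"twist":0},{"dx":-0.4,"dy":10.8,"dz":0.05,"twist":0}]}}

```text
clock: 33.45
position: [0.5672, 0.1023, 0.0251]
tool_rot: [2.12, 1.552, -0.175]
force: [0.0, -0.0, -0.5]
grip_width: -0.0001
```

Seat1: no contact down to reported 0.0204, so it is not above home. Finish seat3.

Request:
{"fn": "arm_command", "kwargs": {"commands": [{"dx":0.3,"dy":0,"dz":0,"twist":0},{"dx":0.5,"dy":0,"dz":0,"twist":0},{"dx":0.5,"dy":0,"dz":0,"twist":0}]}}

```text
clock: 33.7
position: [0.567, 0.103, 0.02]
tool_rot: [2.128, 1.552, -0.166]
force: [-0.4, -0.7, 1.3]
grip_width: -0.0
```

Request:
{"fn": "arm_command", "kwargs": {"commands": [{"dx":-3,"dy":0,"dz":0,"twist":0},{"dx":-7,"dy":0,"dz":0,"twist":0},{"dx":-11,"dy":0,"dz":0,"twist":0},{"dx":-15,"dy":0,"dz":0,"twist":0},{"dx":-18,"dy":2,"dz":3,"twist":0},{"dx":-18,"dy":4,"dz":6,"twist":0},{"dx":-18,"dy":6,"dz":9,"twist":0},{"dx":-18,"dy":8,"dz":12,"twist":0},{"dx":-18,"dy":10,"dz":15,"twist":0},{"dx":-18,"dy":12,"dz":18,"twist":0},{"dx":-18,"dy":14,"dz":20,"twist":0},{"dx":-18,"dy":15,"dz":22,"twist":0}]}}

```text
clock: 34.7
position: [0.5306, -0.1633, 0.2004]
tool_rot: [2.098, 1.551, -0.198]
force: [0.2, 0.4, 0.6]
grip_width: 0.0001
```

```bash
python3 - <<'E'
from h import *
t=grab('top','pics/top40.png');s=grab('side','pics/side40.png')
a=cv2.resize(t[140:240,155:255],None,fx=4,fy=4,interpolation=cv2.INTER_CUBIC)
b=cv2.resize(s[140:206,205:305],None,fx=4,fy=4,interpolation=cv2.INTER_CUBIC)
b=cv2.copyMakeBorder(b,0,400-b.shape[0],0,0,cv2.BORDER_CONSTANT)
cv2.imwrite('pics/p40.png',np.hstack([a,b]))
f=lambda p,s,o:((p[0]+.5)/s-.5+o[0],(p[1]+.5)/s-.5+o[1])
go((.5,0,.2))
# bystander motion check
t0=cv2.imread('pics/top0.png');d=cv2.absdiff(t,t0).max(2);print([(r,int((d[r[1]:r[3],r[0]:r[2]]>40).sum())) for r in((262,140,295,175),(318,140,352,168),(350,232,376,254),(368,110,400,140),(245,205,272,248),(110,145,145,185))])
E
```

```text
t34.80 pos [ 0.5294 -0.1645  0.2001] jaw -41.7 xdir [ 0.018 -0.005 -1.   ] F [-0.   0.5  0.2] w -0.0 q7 -0.71
   -> dx -0.12 dy -13.14 dz -10.33 twist 0.000  |16.7|
[((262, 140, 295, 175), 0), ((318, 140, 352, 168), 553), ((350, 232, 376, 254), 318), ((368, 110, 400, 140), 203), ((245, 205, 272, 248), 0), ((110, 145, 145, 185), 0)]
```

View pics/p40.png

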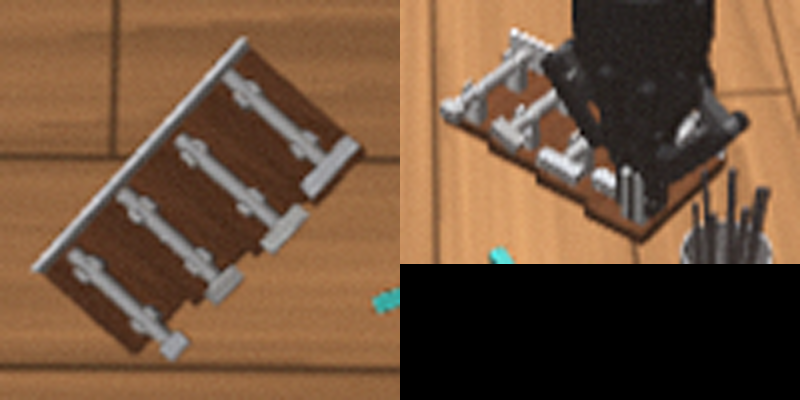

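View pics/top40.png

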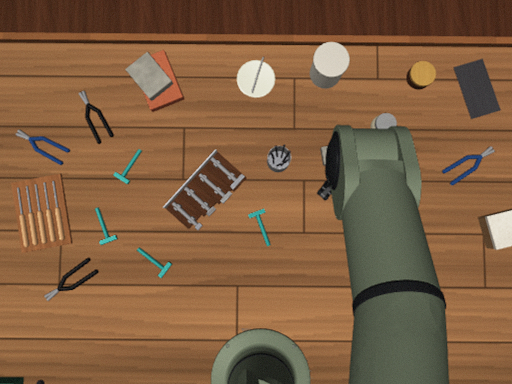

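```bash
python3 - <<'E'
from h import *
f=lambda p,s,o:((p[0]+.5)/s-.5+o[0],(p[1]+.5)/s-.5+o[1])
T=lambda p:f(p,4,(155,140));a=np.radians(48.4);X=np.array([np.cos(a),np.sin(a)]);Y=np.array([-X[1],X[0]])
c=np.array([.489,.1731])-.027*Y
for n,tl,hd in(('18',(74,252),(174,345)),('27',(123,193),(222,286)),('37',(180,139),(285,229)),('48',(229,75),(331,168))):
    B=plane('top',[T(tl),T(hd)],.037)[:,:2]-c
    print(n,'tail',(B[0]@X*1e3).round(1),(B[0]@Y*1e3).round(1),'head',(B[1]@X*1e3).round(1),(B[1]@Y*1e3).round(1))
s0=cv2.imread('pics/side0.png');s=cv2.imread('pics/side40.png');d=cv2.absdiff(s,s0).max(2)
print([int((d[r[1]:r[3],r[0]:r[2]]>40).sum()) for r in((285,244,318,278),(190,272,218,304),(328,282,362,320),(272,180,300,230),(198,200,240,222),(310,120,365,160))])
E
```

```text
18 tail 42.3 78.7 head -51.8 79.6
27 tail 44.9 26.4 head -48.9 27.9
37 tail 41.1 -27.4 head -54.6 -30.0
48 tail 46.1 -82.9 head -49.7 -82.3
[0, 0, 0, 36, 0, 0]
```

```bash
python3 - <<'E'
from workcell import order
print(order.job_done())
E
```

```text
the job is handed in; nothing more can be done
None
```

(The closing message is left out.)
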